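# Weigh the red-gripped tin on the sprung hook

### The job

Weigh the tin with the red grip: lift it by the grip, bring its bail over the hook of the hanging scale and lower it slowly until the spring carries all of its weight, and only then let go, so that the hook never jumps, jerks or reaches the bottom of its travel. When the tin has hung level and still, free of the gripper, for a good second, press the green hold button on the scale's foot fully down and let it come up again. Leave the tin hanging, and do not knock the scale's hook about or disturb the other tin, bottles and crockery.

Things in the scene. Friction and masses are not known exactly. Their poses are not given: they have to be found in the camera images.
- tin_red_grip (a point): Middle of the red grip of the tin to weigh, 143 mm above the tin's underside. The grip is a square block 20 x 20 mm, 60 mm tall, standing on the middle of the tin's bail: a rigid 6 mm wire whose level top bar, 72 mm long, runs along the tin's own y axis, the bar's axis 33 mm below this point. Between bar and tin lid is an opening 52 mm high, open along the tin's x axis. z up.
- tin_red: The tin to weigh: closed, round, aluminium with a red band, 87 mm across, 55 mm tall without bail and grip, 173 mm with them. Origin at the centre of its underside, z up, y along the bail's bar. Its mass differs from run to run, anywhere from 0.25 to 0.9 kg.
- tin_green: A like tin with a green grip and band; leave it alone. Origin at the centre of its underside.
- scale: The hanging scale, fixed: a white column 50 mm deep, 70 mm wide, 306 mm tall on a 14 mm thick foot. Origin under the column's centre at table height; the front with the hook looks along its own -x; its grey button console, 50 mm tall, stands on its own +y side, 145 mm aside of the hook. Its sprung hook, a level 8 mm steel rod out of the column with the end turned up, slides only up and down; forces above 20 N on it are too rough.
- hook_seat (a point): Middle of the hook's seat (straight rod between upturned tip and a 22 mm collar), on the rod's axis, 75 mm before the column, 230 mm above the table when unloaded; moves with the hook; scale's axes. Collar face 18 mm towards the column; tip rises from 20 to 27 mm out in front, its top 16 mm above the rod's axis. A bail bar resting on the seat has its axis 7 mm above this point.
- hook (a joint): How far the hook has dipped, in m: 0 unloaded (top stop), 0.06 at the bottom stop. Spring 200 N/m with 0.4 N preload, lightly damped: a tin hung free dips it by about 10 to 42 mm, depending on its mass. Moving faster than 0.09 m/s, or past 0.055, counts as jerked or bottomed.
- hold_top (a point): Top centre of the green hold button (28 mm across) on the grey console; pressed straight down.
- hold (a joint): Travel of the hold button in m: 0 up, 0.006 fully down (about 5 N); springs back by itself.
- soy: Bystander: tall amber sauce bottle, red cap, yellow label, 64 mm across, 210 mm tall; origin at the centre of its underside.
- vinegar: Bystander: green glass bottle, brass cap, 60 mm across, 200 mm tall; origin at the centre of its underside.
- oil: Bystander: big amber oil bottle, red cap and label, 84 mm across, 230 mm tall; origin at the centre of its underside.
- jar: Bystander: squat jar with a white lid, 72 mm across, 90 mm tall; origin at the centre of its underside.
- mug: Bystander: blue mug, 80 mm across, 90 mm tall; origin at the centre of its underside.
- can: Bystander: food can with a blue label, 66 mm across, 100 mm tall; origin at the centre of its underside.
Not all that is in view belongs to the job. What is shaped like the tin_red but purple is not meant.

How it is judged:
By the outcome, as a careful person would: the job done as asked, in the order asked, and still so for the second after the job is handed in, with the robot touching nothing.
It also fails if it takes over 64 s, if anything falls off the work surface, if the arm or the gripper's body presses on something with over 40 N, if the wrist force passes 120 N, or if a joint passes its speed limit or range.

### The arm

A 7-joint arm with a two-finger parallel gripper is mounted at the origin on the work surface. World frame = base frame: x ahead of the robot, y to its left, z up, the work surface at z = 0. Lengths are in m, angles in rad, forces in N, time in s.
With the tool pointing down it reaches from about 0.425 to 0.925 m from the base axis. Payload 6.8 kg.
Tool frame: the origin (TCP) lies at the very end of the fingers, on their centre line; the grasp point (between the pads) lies 19 mm behind it; y points along the fingers, z is the direction in which the jaws open and shut, and the axes are right-handed (so a half turn about y gives the same grasp; the last joint's range is limited). The gripper opens to 85 mm and grips with 20 to 120 N. Pads are 22 mm wide; open, the fingers measure 114 mm over their backs; the gripper's body (76 mm by 85 mm) begins 54 mm behind the grasp point. The pads swing forward as they close: fully open they stand 13 mm farther back than shut.
Start: joints at [-1.403, 0.477, 0.022, 1.555, -0.011, 1.109, -0.083], TCP at [0.184, 0.65, 0.231] pointing down, gripper open.
Joint ranges: [-2.96, 2.96], [-0.34, 2.1], [-1.41, 1.46], [0.24, 2.44], [-1.37, 4.51], [0.17, 1.92], [-2.96, 2.96]. Speed limits (rad/s): [2.39, 2.39, 3.14, 3.14, 3.14, 3.14, 3.14].

### API

Orientations are given as a rotation vector (axis times angle).
In Python, from bench import r gives the robot as it stands.
- The arm moves only by the tool drive_tool, never from a script. Its argument "series" is a list of rows, each a list of 7 numbers: the shift along the tool's x, y, z in mm, then the turn, a rotation vector about the tool's x, y, z in degrees, then the finger opening in mm, from 0 to 85.4. In form: [[tx, ty, tz, wx, wy, wz, grip], ...]. A call has 1 to 5 rows; each row is the pose to reach, as a shift and turn from the pose measured when the call began, along the tool's axes at that moment; what a row does not reach only later rows make up. A row lasts 1/10 s, in which the tool goes at most 50 mm and 8.59 degrees, less where a joint would pass 70% of its speed; a pose out of reach is approached as far as the arm can. A call with a gripper value outside its range is refused whole. The fingers move at their own pace and stop on an object; "squeeze" is the grip in N (left out, the last holds). Time passes only in rows, so rows that repeat a pose let the fingers close. It gives the time, the measured TCP pose, the force and the opening at its end, in the units of the state.
- r.get_obs(): the state, without advancing time (a new reading comes with each control period).
- r.grab_frame(name): name is "scene" or "top"; returns a dict with "frame" (480x640x3 uint8, blue, green, red), "intrinsics" (3x3 intrinsics, pixels), "distortion" ([k1, k2, p1, p2, k3] as OpenCV has them; the pictures are not rectified), "rvec" (rotation vector, rad) and "tvec" (3), from world to camera coordinates, as OpenCV has them. Camera axes: x right, y down, z forward; pixel columns grow to the right and rows downward; lengths in m; the calibration is good to about 2 mm. A picture is of the moment at which its call begins. There is no depth.
- r.hand_in(): hands the job in, once; it reports no verdict.
The state is a dict: "clock": time; "joints": joint angles; "qvel": joint speeds; "tau": joint torques, N m; "tcp_pos": TCP position; "orientation": TCP orientation; "contact_force": force on the tool from outside, world axes, zero at the start; "moment": the same for the moment, N m; "grip_width": finger opening in m.
Only numpy, scipy, OpenCV 4.12 (cv2) and the standard library are available. Lean on these libraries where they do the work, as an engineer would, in place of code of your own. Each camera call takes 0.05 s, during which the arm holds its last target.

## Working session

There is one attempt and no reset: what is moved stays moved. The work goes in short steps, Python scripts to look and compute and a tool call to move; the robot and the scene stay as the last step left them, time stands still between calls to the robot, and variables do not carry over. Pictures are saved under pics/ and viewed, and the job is handed in when it is done.

Besides the shell and the picture viewer there is one more tool, called after ">>>" in YAML: its name, and indented under it one key for each argument. drive_tool: Moves the arm, as the interface text tells. Its arguments: {"type":"object","properties":{"series":{"type":"array","items":{"type":"array","items":{"type":"number"}}},"squeeze":{"type":"number"}},"required":["series"]}

```bash
mkdir -p pics; ls; python3 - <<'E'
from bench import r
import cv2,numpy as np
o=r.get_obs()
for k,v in o.items(): print(k,np.round(v,4))
for n in("scene","top"):
    f=r.grab_frame(n); cv2.imwrite(f"pics/{n}0.png",f["frame"])
    print(n,f["intrinsics"],f["distortion"],f["rvec"],f["tvec"])
E
```

```text
pics
clock 0.0
joints [-1.4031  0.4778  0.0223  1.5565 -0.0115  1.1093 -0.0831]
qvel [ 0.0012 -0.002   0.0007  0.0004 -0.0003  0.0005  0.0002]
tau [-6.00000e-04 -5.96461e+01  1.60790e+00 -2.81208e+01  1.25000e-02
  9.40000e-03 -0.00000e+00]
tcp_pos [0.1837 0.6489 0.2303]
orientation [-1.5617  0.2166 -0.2164]
contact_force [ 0.1948 -0.034   0.2894]
moment [-0.0026  0.0209 -0.052 ]
grip_width 0.085
scene [[537.72200535   0.         317.38770883]
 [  0.         537.72200535 236.70050222]
 [  0.           0.           1.        ]] [-0.03581577  0.          0.          0.          0.        ] [ 1.43125955  2.22508065 -0.82953575] [ 0.24813531 -0.28734839  1.77114511]
top [[443.1702091    0.         317.92048899]
 [  0.         443.1702091  235.48285551]
 [  0.           0.           1.        ]] [0.03663271 0.         0.         0.         0.        ] [ 2.02327542 -2.19907713  0.22554214] [0.04147271 0.58963402 1.15418227]
```

View pics/scene0.png

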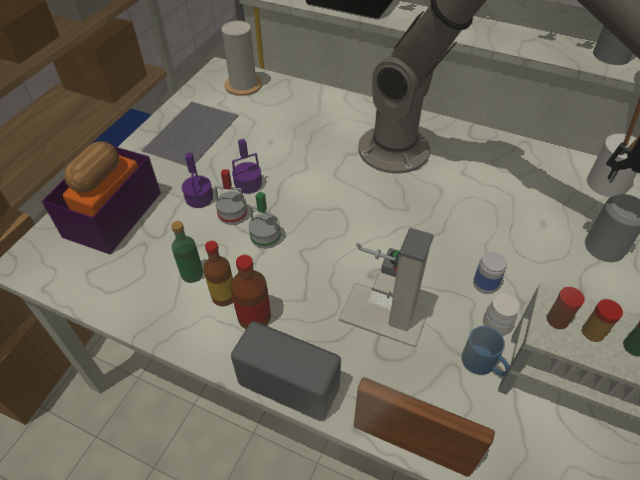

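View pics/top0.png

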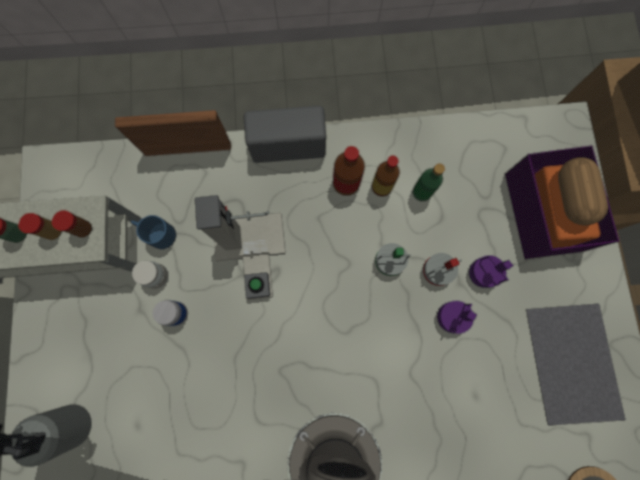

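The scene view shows the red tin at about (231,205) and the scale at about (400,285). In the top view the red grip is at about (452,264), the hook runs from (225,220) to (268,214), and the green button is at (256,285). Next I'll look at enlarged crops.

```bash
cat > h.py <<'E'
import numpy as np,cv2
from scipy.optimize import least_squares
C={'scene':(np.array([[537.72200535,0,317.38770883],[0,537.72200535,236.70050222],[0,0,1]]),np.array([-0.03581577,0,0,0,0.]),np.array([1.43125955,2.22508065,-0.82953575]),np.array([0.24813531,-0.28734839,1.77114511])),
'top':(np.array([[443.1702091,0,317.92048899],[0,443.1702091,235.48285551],[0,0,1]]),np.array([0.03663271,0,0,0,0.]),np.array([2.02327542,-2.19907713,0.22554214]),np.array([0.04147271,0.58963402,1.15418227]))}
def P(n,X):
    K,d,r,t=C[n]; return cv2.projectPoints(np.array(X,float).reshape(-1,3),r,t,K,d)[0].reshape(-1,2)
def ray(n,uv):
    K,d,r,t=C[n];R=cv2.Rodrigues(r)[0]
    u=cv2.undistortPoints(np.array(uv,float).reshape(1,1,2),K,d).ravel()
    v=R.T@np.array([u[0],u[1],1]); return -R.T@t,v/np.linalg.norm(v)
def atz(n,uv,z):
    c,v=ray(n,uv); return c+v*(z-c[2])/v[2]
def tri(a,b):
    f=lambda X:np.r_[P('scene',X)[0]-a,P('top',X)[0]-b]
    s=least_squares(f,[0.6,0,0.1]); return s.x,np.abs(s.fun).max()
def crop(img,out,x0,y0,w,h,s):
    cv2.imwrite(out,cv2.resize(img[y0:y0+h,x0:x0+w],None,fx=s,fy=s,interpolation=cv2.INTER_CUBIC))
E
python3 - <<'E'
from h import *
s=cv2.imread('pics/scene0.png');t=cv2.imread('pics/top0.png')
crop(s,'pics/s_tin.png',170,130,130,100,6)
crop(t,'pics/t_tin.png',365,225,130,100,6)
crop(s,'pics/s_sc.png',330,220,120,120,5)
crop(t,'pics/t_sc.png',185,185,120,120,5)
E
```

```text
(no output)
```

View pics/s_tin.png

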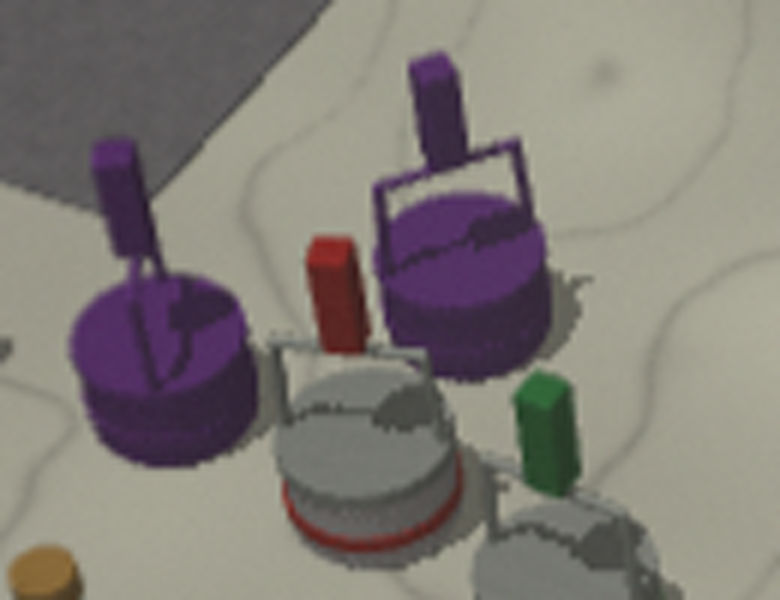

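View pics/t_tin.png

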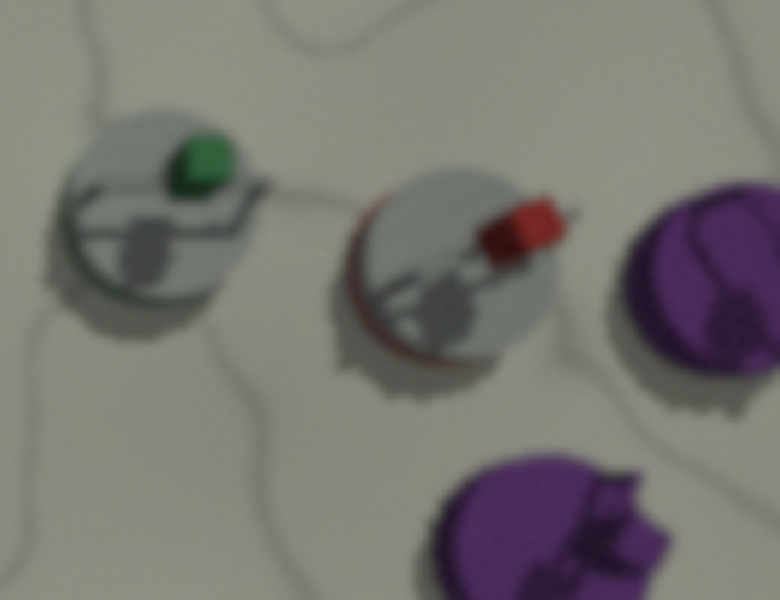

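View pics/s_sc.png

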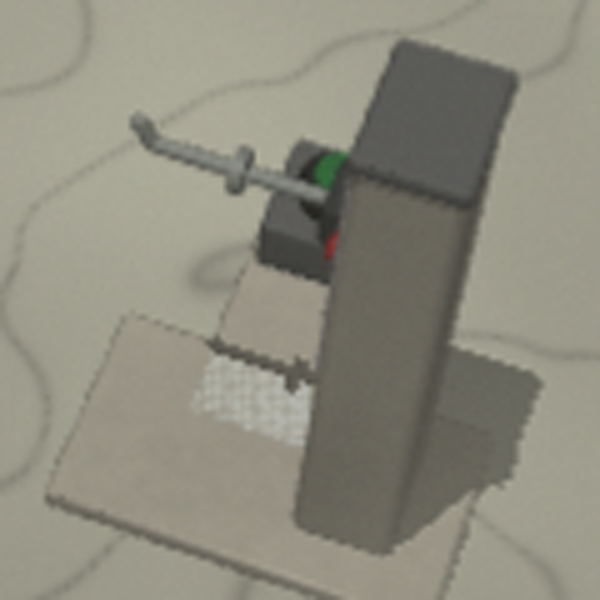

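View pics/t_sc.png

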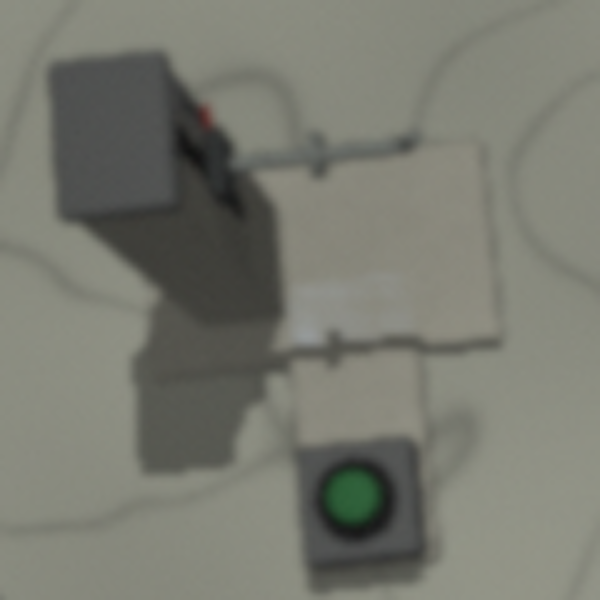

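```bash
cat > fit.py <<'E'
from h import *
def px(x0,y0,s,p): return np.array([x0+(p[0]+.5)/s-.5,y0+(p[1]+.5)/s-.5])
def fit(obs,init,npar=3):
    # obs: (cam, body pt mm, px)
    def W(p,b):
        c,s=np.cos(p[2]),np.sin(p[2]);b=np.array(b)/1000.
        return [p[0]+c*b[0]-s*b[1],p[1]+s*b[0]+c*b[1],b[2]]
    f=lambda p:np.concatenate([P(n,W(p,b))[0]-u for n,b,u in obs])
    s=least_squares(f,init); return s.x,s.fun.reshape(-1,2),W
S=lambda p:px(330,220,5,p);T=lambda p:px(185,185,5,p)
obs=[('top',(25,-35,320),T((50,67))),('top',(-25,-35,320),T((163,52))),('top',(-25,35,320),T((180,205))),('top',(25,35,320),T((62,218))),
('scene',(-25,35,320),S((400,40))),('scene',(25,35,320),S((518,75))),('scene',(25,-35,320),S((472,205))),('scene',(-25,-35,320),S((352,170)))]
p,e,W=fit(obs,[.65,.2,1.5]);print('scale',p,np.degrees(p[2]));print(e.round(1))
for nm,b,us,ut in[('seat',(-100,0,230),0,0),('collar face',(-82,0,230),S((234,168)),T((322,155))),('tip base',(-123.5,0,230),0,0),('tip top',(-123.5,0,246),S((140,118)),T((406,144))),('btn',(-100,145,66),S((330,165)),T((354,496)))]:
    w=W(p,b);print(nm,np.round(w,4),P('scene',w)[0].round(1),us,P('top',w)[0].round(1),ut)
print('tip tri',tri(S((140,120)),T((406,144))),'btn z?',atz('top',T((354,496)),.064))
S=lambda p:px(170,130,6,p);T=lambda p:px(365,225,6,p)
obs=[('scene',(0,36,113),S((277,343))),('scene',(0,-36,113),S((428,356))),('scene',(0,0,173),S((332,243))),('scene',(0,0,55),S((362,430))),
('top',(0,-36,110),T((574,210))),('top',(0,0,173),T((541,223))),('top',(0,0,55),T((457,262)))]
obs2=obs
p,e,W=fit(obs,[.55,-.25,0]);print('tin',p,np.degrees(p[2]));print(e.round(1))
p,e,W=fit(obs,[.55,-.25,3]);print('tin',p,np.degrees(p[2]));print(e.round(1))
print('grip tri',tri(S((332,243)),T((541,223))))
E
python3 fit.py
```

```text
scale [0.61682001 0.23573794 1.62307397] 92.99528817315422
[[-2.6 -3.4]
 [-2.3 -3.3]
 [-2.9 -3.1]
 [-2.5 -2.7]
 [-1.  -3.4]
 [-1.2 -3.9]
 [-0.5 -5.3]
 [-0.6 -5.3]]
seat [0.622  0.1359 0.23  ] [366.8 253.1] 0 [256.4 213.1] 0
collar face [0.6211 0.1538 0.23  ] [374.5 255.4] [376.4 253.2] [248.9 214.1] [249.  215.6]
tip base [0.6233 0.1124 0.23  ] [356.8 250.1] 0 [266.2 211.8] 0
tip top [0.6233 0.1124 0.246 ] [357.1 245.6] [357.6 243.2] [265.4 210. ] [265.8 213.4]
btn [0.4772 0.1283 0.066 ] [380.4 252.1] [395.6 252.6] [270.8 280.8] [255.4 283.8]
tip tri (array([0.61583667, 0.1114599 , 0.24407148]), np.float64(0.33036810385294757)) btn z? [0.47286808 0.16998977 0.064     ]
tin [ 0.47899987 -0.33907605 -1.99203162] -114.13500439540354
[[ -2.7   7.7]
 [ -6.6  -6.5]
 [ -4.2   2.4]
 [ -3.3   1.6]
 [-15.   16.9]
 [  1.7  -2.1]
 [  2.6  -1.9]]
tin [ 0.47247977 -0.34389761  3.20032938] 183.3653663438156
[[ -3.5  -3.5]
 [ -5.9   0.7]
 [ -4.5   0.4]
 [ -3.5  -0.3]
 [-22.7   8.1]
 [  4.1   0.3]
 [  4.7   0.3]]
grip tri (array([ 0.47264124, -0.33053732,  0.18015509]), np.float64(0.6555778718870044))
```

```bash
sed -i "s/('top',(0,-36,110)/('top',(0,36,110)/" fit.py; cat >> fit.py <<'E'
print('----z free column')
S=lambda p:px(330,220,5,p);T=lambda p:px(185,185,5,p)
a=[(400,40),(518,75),(472,205),(352,170)];b=[(180,205),(62,218),(50,67),(163,52)]
for i in range(4): print(tri(S(a[i]),T(b[i])))
# foot corners
for q in[(130,315),(47,497)]: print('footS',atz('scene',S(q),.014))
for q in[(485,145),(502,340)]: print('footT',atz('top',T(q),.014))
print('btnS',atz('scene',S((333,167)),.06))
for z in(.05,.055,.06):print('btnT',z,atz('top',T((354,496)),z))
E
python3 fit.py | sed -n '/^tin/,$p'
```

```text
tin [ 0.47222675 -0.33202186 -2.80774194] -160.87176304149418
[[-1.1  0. ]
 [-1.  -0.6]
 [-0.7  1.5]
 [ 0.1  0.8]
 [-1.   1. ]
 [-0.8  0.8]
 [ 0.3  0.8]]
tin [ 0.47222675 -0.33202186  3.4754431 ] 199.12822175313823
[[-1.1  0. ]
 [-1.  -0.6]
 [-0.7  1.5]
 [ 0.1  0.8]
 [-1.   1. ]
 [-0.8  0.8]
 [ 0.3  0.8]]
grip tri (array([ 0.47264124, -0.33053732,  0.18015509]), np.float64(0.6555778718870044))
----z free column
(array([0.5787733 , 0.20882241, 0.30464071]), np.float64(1.227449068610099))
(array([0.5772565 , 0.26034435, 0.30467062]), np.float64(1.2176498070566595))
(array([0.64808167, 0.26399753, 0.30067585]), np.float64(0.7748103527408432))
(array([0.65084507, 0.21366225, 0.30080116]), np.float64(0.7725287509734926))
footS [0.55890101 0.09399066 0.014     ]
footS [0.67875742 0.09816343 0.014     ]
footT [0.67425398 0.09079007 0.014     ]
footT [0.55959731 0.08869395 0.014     ]
btnS [0.45818535 0.16580509 0.06      ]
btnT 0.05 [0.47444288 0.17190629 0.05      ]
btnT 0.055 [0.47388045 0.17122182 0.055     ]
btnT 0.06 [0.47331802 0.17053735 0.06      ]
```

```bash
cat > fit2.py <<'E'
from h import *
exec(open('fit.py').read().split("S=lambda")[0])
S=lambda p:px(330,220,5,p);T=lambda p:px(185,185,5,p)
Z=306
obs=[('top',(25,-35,Z),T((50,67))),('top',(-25,-35,Z),T((163,52))),('top',(-25,35,Z),T((180,205))),('top',(25,35,Z),T((62,218))),
('scene',(-25,35,Z),S((400,40))),('scene',(25,35,Z),S((518,75))),('scene',(25,-35,Z),S((472,205))),('scene',(-25,-35,Z),S((352,170))),
('scene',(-81,0,230),S((236,168))),('scene',(-123.5,0,246),S((140,117))),('top',(-81,0,230),T((321,155))),('top',(-123.5,0,246),T((408,143)))]
p,e,W=fit(obs,[.61,.23,1.6]);print('scale',p.round(4),np.degrees(p[2]));print(e.round(1).tolist())
print('seat',np.round(W(p,(-100,0,230)),4))
def draw(ims,segs,cam,x0,y0,s,col):
    for a,b in segs:
        q=(P(cam,[a,b])-[x0,y0]+.5)*s-.5
        cv2.line(ims,tuple(int(v) for v in q[0].round()),tuple(int(v) for v in q[1].round()),col,1,cv2.LINE_AA)
def box(cx,cy,hx,hy,z0,z1):
    c=[(cx+i*hx,cy+j*hy) for i,j in((-1,-1),(1,-1),(1,1),(-1,1))]
    return [((*c[i],z),(*c[(i+1)%4],z)) for i in range(4) for z in(z0,z1)]+[((*c[i],z0),(*c[i],z1)) for i in range(4)]
def circ(r,z,n=24):
    a=np.linspace(0,2*np.pi,n+1);return [((r*np.cos(a[i]),r*np.sin(a[i]),z),(r*np.cos(a[i+1]),r*np.sin(a[i+1]),z)) for i in range(n)]
seg_sc=box(0,0,25,35,14,306)+[((-25,0,230),(-123.5,0,230)),((-123.5,0,230),(-123.5,0,246))]
tinm=box(0,0,10,10,113,173)+[((0,-36,110),(0,36,110)),((0,-36,110),(0,-36,55)),((0,36,110),(0,36,55))]+circ(43.5,55)+circ(43.5,0)
pt,et,_=fit([(n,b,u) for n,b,u in []] or [
('scene',(0,36,113),px(170,130,6,(277,343))),('scene',(0,-36,113),px(170,130,6,(428,356))),('scene',(0,0,173),px(170,130,6,(332,243))),('scene',(0,0,55),px(170,130,6,(362,434))),
('top',(0,36,110),px(365,225,6,(574,210))),('top',(0,0,173),px(365,225,6,(541,223))),('top',(0,0,55),px(365,225,6,(457,262)))],[.47,-.33,3.47])
print('tin',pt.round(4),np.degrees(pt[2]),et.round(1).tolist())
if __name__=='__main__':
  for cam,out,x0,y0,s,pp,seg in[('scene','o_s_sc',330,220,5,p,seg_sc),('top','o_t_sc',185,185,5,p,seg_sc),('scene','o_s_tin',190,150,7,pt,tinm),('top','o_t_tin',400,235,7,pt,tinm)]:
    im=cv2.imread(f'pics/{cam}0.png');c=cv2.resize(im[y0:y0+110,x0:x0+110],None,fx=s,fy=s,interpolation=cv2.INTER_CUBIC)
    c=cv2.resize(c,None,fx=1,fy=1);draw(c,[(W(pp,a),W(pp,b)) for a,b in seg],cam,x0,y0,s,(0,255,255));cv2.imwrite(f'pics/{out}.png',c)
  a=[cv2.resize(cv2.imread(f'pics/{o}.png'),(400,400)) for o in('o_s_tin','o_t_tin')]
  cv2.imwrite('pics/ov_tin.png',np.hstack(a))
  a=[cv2.resize(cv2.imread(f'pics/{o}.png'),(400,400)) for o in('o_s_sc','o_t_sc')]
  cv2.imwrite('pics/ov_sc.png',np.hstack(a))
  from scipy.spatial.transform import Rotation as Ro
  R=Ro.from_rotvec([-1.5617,.2166,-.2164]).as_matrix();print(R.round(3))
  for nm,u in[('green',(399,251)),('purp1',(505,265)),('purp2',(470,310))]: print(nm,atz('top',u,.173))
E
python3 fit2.py
```

```text
scale [0.6138 0.2362 1.5992] 91.62657527195297
[[-0.6, -0.5], [-0.6, 0.1], [-2.0, 0.0], [-1.3, -0.1], [-0.6, 0.0], [-1.3, -0.1], [-1.3, -1.9], [-1.0, -2.3], [-0.9, 0.8], [0.7, 0.7], [-0.4, 0.5], [-0.8, -0.7]]
seat [0.6167 0.1362 0.23  ]
tin [ 0.4725 -0.3319  3.4718] 198.92095765063632 [[-1.1, 0.1], [-1.0, -0.5], [-0.7, 1.6], [0.1, 0.2], [-1.0, 1.0], [-0.8, 0.8], [0.3, 0.7]]
[[ 0.962 -0.     0.272]
 [-0.272 -0.002  0.962]
 [ 0.    -1.    -0.002]]
green [ 0.51186573 -0.20213972  0.173     ]
purp1 [ 0.45632915 -0.45365933  0.173     ]
purp2 [ 0.35604519 -0.35286419  0.173     ]
```

View pics/ov_tin.png

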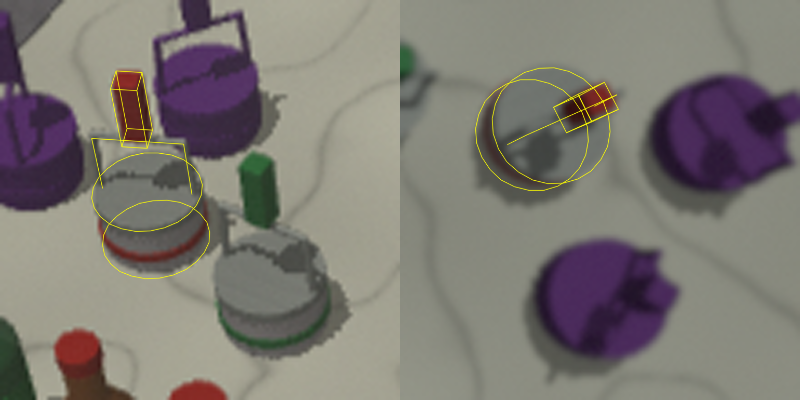

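View pics/ov_sc.png

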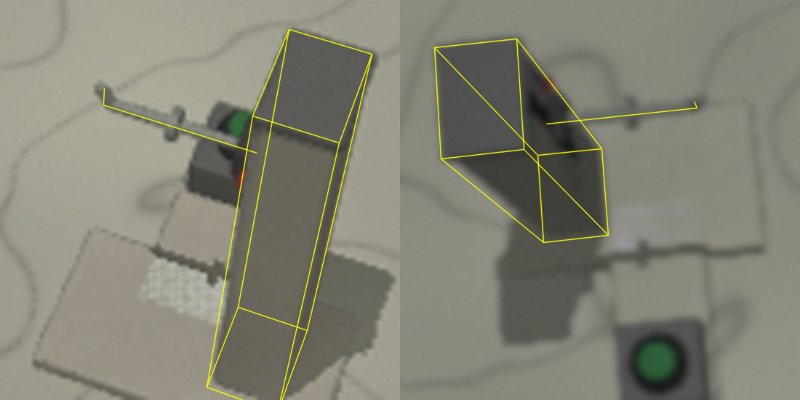

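```bash
cat > go.py <<'E'
import sys,numpy as np
from scipy.spatial.transform import Rotation as Ro
from bench import r
def rows(x,y,z,ja,n=5,o=None,level=True):
    o=o or r.get_obs();R=Ro.from_rotvec(o['orientation']).as_matrix();p=np.array(o['tcp_pos'])
    a=np.radians(ja);Z=np.array([np.cos(a),np.sin(a),0]);Y=np.array([0,0,-1.]);Rt=np.c_[np.cross(Y,Z),Y,Z]
    rv=np.degrees(Ro.from_matrix(R.T@Rt).as_rotvec());d=R.T@(np.array([x,y,z])-p)*1000
    print('d',d.round(1),'rv',rv.round(1),'J',np.linalg.norm(d)/50,np.linalg.norm(rv)/8.59)
    for k in range(1,n+1): print([round(float(v),1) for v in np.r_[d,rv]*k/n])
def st():
    o=r.get_obs();R=Ro.from_rotvec(o['orientation']).as_matrix()
    print('t%.2f'%o['clock'],'p',np.round(o['tcp_pos'],4),'jaw%.1f'%np.degrees(np.arctan2(R[1,2],R[0,2])),'down',R[:,1].round(3),'F',np.round(o['contact_force'],2),'M',np.round(o['moment'],3),'w%.4f'%o['grip_width'],'q',np.round(o['joints'],2))
if __name__=='__main__':
    st();a=[float(v) for v in sys.argv[1:]]
    if a:
        if len(a)>5: a[0],a[1]=a[0]*np.cos(np.radians(a[1])),a[0]*np.sin(np.radians(a[1]))
        rows(*a[:4],n=int(a[4]) if len(a)>4 else 5)
E
python3 go.py .65 60 .36 55 5 1
```

```text
t0.10 p [0.1837 0.649  0.2304] jaw74.2 down [-0.    -0.002 -1.   ] F [ 0.18 -0.24 -0.5 ] M [ 0.026 -0.079  0.006] w0.0852 q [-1.4   0.48  0.02  1.56 -0.01  1.11 -0.08]
d [ 159.4 -129.5  -44.5] rv [ 0.1 19.2  0. ] J 4.203068148263651 2.2349220433472503
[31.9, -25.9, -8.9, 0.0, 3.8, 0.0]
[63.8, -51.8, -17.8, 0.0, 7.7, 0.0]
[95.7, -77.7, -26.7, 0.1, 11.5, 0.0]
[127.5, -103.6, -35.6, 0.1, 15.4, 0.0]
[159.4, -129.5, -44.5, 0.1, 19.2, 0.0]
```

>>> drive_tool:
  series:
    - [32,-26,-9,0,4,0,85]
    - [64,-52,-18,0,8,0,70]
    - [96,-78,-27,0,12,0,60]
    - [128,-104,-36,0,15.5,0,50]
    - [159,-130,-44.5,0,19,0,50]

```text
clock: 0.6
tcp_pos: [0.3257, 0.5618, 0.3612]
orientation: [-1.52, 0.478, -0.478]
contact_force: [0.5, -0.3, 0.2]
grip_width: 0.0497
```

```bash
python3 go.py .62 38 .40 24 5 1
```

```text
t0.60 p [0.3257 0.5618 0.3612] jaw55.0 down [-0.001 -0.002 -1.   ] F [ 0.48 -0.3   0.2 ] M [ 0.073 -0.03  -0.006] w0.0497 q [-1.25  0.35  0.15  1.46 -0.05  1.34 -0.14]
d [236.7 -38.5 -54.4] rv [ 0.1 31.   0.1] J 4.918553863787128 3.613566479431668
[47.3, -7.7, -10.9, 0.0, 6.2, 0.0]
[94.7, -15.4, -21.8, 0.0, 12.4, 0.0]
[142.0, -23.1, -32.6, 0.1, 18.6, 0.0]
[189.4, -30.8, -43.5, 0.1, 24.8, 0.1]
[236.7, -38.5, -54.4, 0.1, 31.0, 0.1]
```

>>> drive_tool:
  series:
    - [47,-8,-11,0,6,0,50]
    - [95,-15,-22,0,12,0,50]
    - [142,-23,-33,0,18.5,0,50]
    - [189,-31,-44,0,25,0,50]
    - [237,-38,-54,0,31,0,50]

```text
clock: 1.1
tcp_pos: [0.4898, 0.3802, 0.3997]
orientation: [-1.38, 0.898, -0.899]
contact_force: [0.1, 0.9, -0.2]
grip_width: 0.05
```

```bash
python3 go.py .60 16 .40 -5 5 1
```

```text
t1.10 p [0.4898 0.3802 0.3997] jaw23.8 down [-0.001 -0.002 -1.   ] F [ 0.06  0.87 -0.23] M [ 0.033 -0.038  0.005] w0.0500 q [-1.02  0.29  0.34  1.48 -0.09  1.4  -0.26]
d [ 2.316e+02  1.000e-01 -7.100e+00] rv [ 0.1 28.8  0.1] J 4.634575415772764 3.352262220022114
[46.3, 0.0, -1.4, 0.0, 5.8, 0.0]
[92.6, 0.1, -2.8, 0.0, 11.5, 0.0]
[139.0, 0.1, -4.2, 0.0, 17.3, 0.1]
[185.3, 0.1, -5.7, 0.1, 23.0, 0.1]
[231.6, 0.1, -7.1, 0.1, 28.8, 0.1]
```

>>> drive_tool:
  series:
    - [46,0,-1.5,0,6,0,50]
    - [93,0,-3,0,11.5,0,50]
    - [139,0,-4,0,17,0,50]
    - [185,0,-5.5,0,23,0,50]
    - [232,0,-7,0,29,0,50]

```text
clock: 1.6
tcp_pos: [0.5771, 0.1633, 0.3999]
orientation: [-1.166, 1.279, -1.28]
contact_force: [0.4, 0.1, 0.7]
grip_width: 0.05
```

```bash
python3 go.py .59 -6 .40 -36 5 1
```

```text
t1.60 p [0.5771 0.1633 0.3999] jaw-5.4 down [-0.002 -0.002 -1.   ] F [0.36 0.12 0.72] M [-0.005 -0.037  0.034] w0.0500 q [-0.79  0.26  0.53  1.53 -0.13  1.39 -0.35]
d [223.1   0.4  30.9] rv [ 0.  30.6  0.2] J 4.503969303624853 3.558680964197514
[44.6, 0.1, 6.2, 0.0, 6.1, 0.0]
[89.2, 0.1, 12.4, 0.0, 12.2, 0.1]
[133.8, 0.2, 18.6, 0.0, 18.3, 0.1]
[178.5, 0.3, 24.7, 0.0, 24.5, 0.1]
[223.1, 0.4, 30.9, 0.0, 30.6, 0.2]
```

>>> drive_tool:
  series:
    - [45,0,6,0,6,0,50]
    - [89,0,12.5,0,12,0,50]
    - [134,0,18.5,0,18.5,0,50]
    - [178,0,25,0,24.5,0,50]
    - [223,0,31,0,30.5,0.2,50]

```text
clock: 2.1
tcp_pos: [0.5865, -0.063, 0.4001]
orientation: [-0.842, 1.658, -1.655]
contact_force: [0.8, 0.9, 0.2]
grip_width: 0.0501
```

```bash
python3 go.py .578 -26 .35 -62 5 1
```

```text
t2.10 p [ 0.5865 -0.063   0.4001] jaw-36.1 down [-0.001  0.001 -1.   ] F [0.76 0.86 0.16] M [-0.017 -0.099  0.053] w0.0501 q [-0.56  0.26  0.72  1.57 -0.17  1.38 -0.46]
d [193.3  49.9  58.3] rv [ 0.1 25.9 -0. ] J 4.15942833647932 3.0108080841277958
[38.7, 10.0, 11.7, 0.0, 5.2, -0.0]
[77.3, 19.9, 23.3, 0.0, 10.3, -0.0]
[116.0, 29.9, 35.0, 0.1, 15.5, -0.0]
[154.7, 39.9, 46.6, 0.1, 20.7, -0.0]
[193.3, 49.9, 58.3, 0.1, 25.9, -0.0]
```

>>> drive_tool:
  series:
    - [38.5,10,11.5,0,5,0,50]
    - [77.5,20,23.5,0,10.5,0,50]
    - [116,30,35,0,15.5,0,50]
    - [155,40,46.5,0,20.5,0,50]
    - [193,50,58,0,26,0,50]

```text
clock: 2.6
tcp_pos: [0.5184, -0.2543, 0.3493]
orientation: [-0.481, 1.954, -1.95]
contact_force: [0.4, 0.1, -0.0]
grip_width: 0.0499
```

```bash
python3 go.py .4725 -.3315 .23 -71 5
```

```text
t2.60 p [ 0.5184 -0.2543  0.3493] jaw-62.3 down [-0.001  0.002 -1.   ] F [ 0.37  0.12 -0.01] M [-0.021 -0.047  0.006] w0.0499 q [-0.33  0.29  0.87  1.68 -0.23  1.28 -0.5 ]
d [ 76.5 119.2  47.3] rv [0.1 8.7 0. ] J 2.9864770136030967 1.0075754178320675
[15.3, 23.8, 9.5, 0.0, 1.7, 0.0]
[30.6, 47.7, 18.9, 0.0, 3.5, 0.0]
[45.9, 71.5, 28.4, 0.1, 5.2, 0.0]
[61.2, 95.4, 37.9, 0.1, 6.9, 0.0]
[76.5, 119.2, 47.3, 0.1, 8.7, 0.0]
```

>>> drive_tool:
  series:
    - [15,24,9.5,0,2,0,50]
    - [30.5,48,19,0,3.5,0,50]
    - [46,71.5,28.5,0,5,0,50]
    - [61,95.5,38,0,7,0,50]
    - [76.5,119,47,0,8.7,0,50]

```text
clock: 3.1
tcp_pos: [0.4718, -0.3315, 0.2289]
orientation: [-0.341, 2.046, -2.041]
contact_force: [-0.2, 0.7, -0.7]
grip_width: 0.0501
```

```bash
python3 - <<'E'
from h import *
from bench import r
from go import rows,st
for n,b in(('scene',(180,100)),('top',(400,230))):
    f=r.grab_frame(n)['frame'];cv2.imwrite(f'pics/{n}1.png',f);crop(f,f'pics/{n}1c.png',*b,100,100,4)
cv2.imwrite('pics/c1.png',np.hstack([cv2.imread('pics/scene1c.png'),cv2.imread('pics/top1c.png')]))
rows(.4725,-.3315,.128,-71);st()
E
```

```text
d [-4.2 99.3  1.3] rv [ 0.3 -0.3  0.3] J 1.9875407996028276 0.061826906134324046
[-0.8, 19.9, 0.3, 0.1, -0.1, 0.1]
[-1.7, 39.7, 0.5, 0.1, -0.1, 0.1]
[-2.5, 59.6, 0.8, 0.2, -0.2, 0.2]
[-3.4, 79.4, 1.0, 0.2, -0.2, 0.2]
[-4.2, 99.3, 1.3, 0.3, -0.3, 0.3]
t3.20 p [ 0.4688 -0.332   0.2273] jaw-71.3 down [-0.007  0.003 -1.   ] F [-0.18 -0.18  0.92] M [-0.063 -0.004 -0.039] w0.0499 q [-0.14  0.42  0.86  1.84 -0.36  1.05 -0.39]
```

View pics/c1.png

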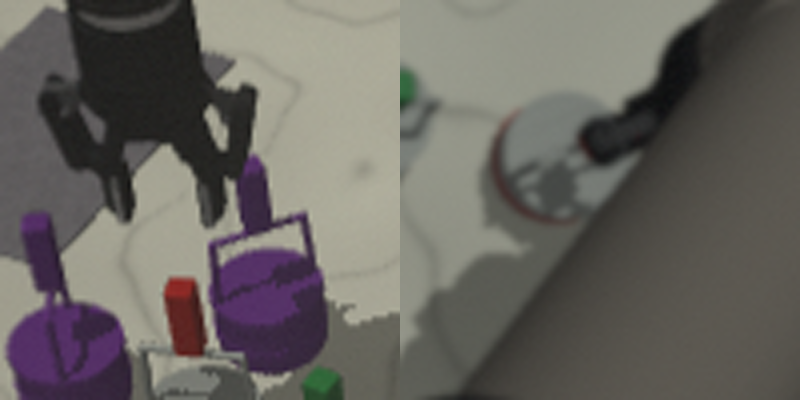

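The open fingers stand above the red grip (at about (185,315) in the left crop), with nothing else in their way, so I'll descend.

>>> drive_tool:
  series:
    - [-3,20,1,0.2,-0.2,0.2,50]
    - [-4,40,1,0.3,-0.3,0.3,50]
    - [-4.2,60,1,0.3,-0.3,0.3,50]
    - [-4.2,80,1,0.3,-0.3,0.3,50]
    - [-4.2,90,1,0.3,-0.3,0.3,50]

```text
clock: 3.7
tcp_pos: [0.4729, -0.3301, 0.1365]
orientation: [-0.344, 2.043, -2.04]
contact_force: [0.7, -0.1, 0.3]
grip_width: 0.05
```

```bash
python3 - <<'E'
from h import *
from bench import r
from go import rows,st
for n,b in(('scene',(180,130)),('top',(400,230))):
    f=r.grab_frame(n)['frame'];cv2.imwrite(f'pics/{n}2.png',f);crop(f,f'pics/{n}2c.png',*b,100,100,4)
cv2.imwrite('pics/c2.png',np.hstack([cv2.imread('pics/scene2c.png'),cv2.imread('pics/top2c.png')]))
rows(.4725,-.3315,.128,-71);st()
E
```

```text
d [0.4 8.7 1.1] rv [0.1 0.1 0.1] J 0.17535915037493552 0.014711622376883166
[0.1, 1.7, 0.2, 0.0, 0.0, 0.0]
[0.2, 3.5, 0.4, 0.0, 0.0, 0.0]
[0.3, 5.2, 0.6, 0.1, 0.0, 0.0]
[0.3, 7.0, 0.9, 0.1, 0.0, 0.1]
[0.4, 8.7, 1.1, 0.1, 0.1, 0.1]
t3.80 p [ 0.4726 -0.3304  0.1367] jaw-70.9 down [-0.002  0.001 -1.   ] F [0.47 0.53 0.18] M [-0.018  0.004 -0.001] w0.0502 q [-0.07  0.53  0.77  1.92 -0.47  0.88 -0.3 ]
```

View pics/c2.png

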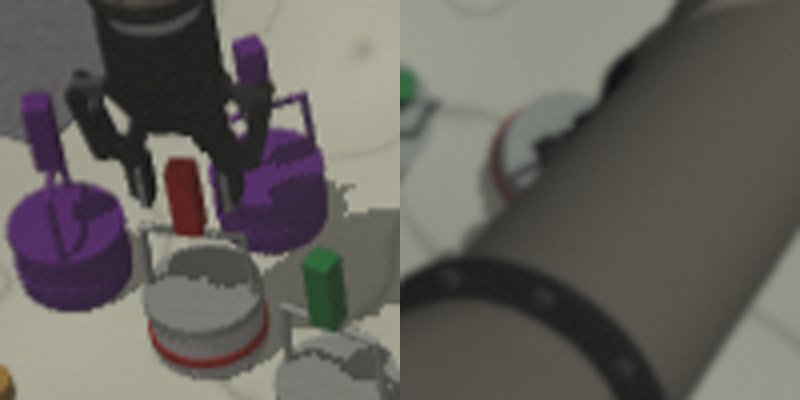

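>>> drive_tool:
  series:
    - [0.4,5,1,0,0,0,50]
    - [0.4,9,1,0,0,0,42]
    - [0.4,9,1,0,0,0,32]
    - [0.4,9,1,0,0,0,25]
    - [0.4,9,1,0,0,0,18]
  squeeze: 40

```text
clock: 4.3
tcp_pos: [0.4728, -0.3316, 0.128]
orientation: [-0.343, 2.042, -2.04]
contact_force: [-0.1, -0.0, 0.2]
grip_width: 0.0194
```

>>> drive_tool:
  series:
    - [0,0,0,0,0,0,15]
    - [0,0,0,0,0,0,15]
    - [0,0,0,0,0,0,15]

```text
clock: 4.6
tcp_pos: [0.4727, -0.3315, 0.128]
orientation: [-0.343, 2.043, -2.04]
contact_force: [0.1, -0.7, -1.3]
grip_width: 0.0196
```

```bash
python3 go.py
```

```text
t4.60 p [ 0.4727 -0.3315  0.128 ] jaw-70.9 down [-0.001  0.001 -1.   ] F [ 0.11 -0.66 -1.28] M [ 0.081 -0.036 -0.004] w0.0196 q [-0.06  0.54  0.76  1.92 -0.49  0.87 -0.29]
```

Gripped: the fingers stopped at 19.6 mm. Now I'll lift gently.

>>> drive_tool:
  series:
    - [0,-5,0,0,0,0,15]
    - [0,-15,0,0,0,0,15]
    - [0,-35,0,0,0,0,15]
    - [0,-60,0,0,0,0,15]
    - [0,-85,0,0,0,0,15]

```text
clock: 5.1
tcp_pos: [0.4724, -0.3316, 0.2144]
orientation: [-0.343, 2.043, -2.041]
contact_force: [0.4, 0.1, -3.4]
grip_width: 0.0193
```

>>> drive_tool:
  series:
    - [0,-30,0,0,0,0,15]
    - [0,-60,0,0,0,0,15]
    - [0,-90,0,0,0,0,15]
    - [0,-105,0,0,0,0,15]
    - [0,-110,0,0,0,0,15]

```text
clock: 5.6
tcp_pos: [0.4729, -0.3323, 0.3261]
orientation: [-0.34, 2.041, -2.041]
contact_force: [0.2, -0.6, -4.2]
grip_width: 0.0197
```

```bash
python3 - <<'E'
from h import *
from bench import r
from go import rows,st
st()
f=r.grab_frame('scene')['frame'];cv2.imwrite('pics/s3.png',f);crop(f,'pics/s3c.png',150,60,160,120,5)
st()
E
```

```text
t5.60 p [ 0.4729 -0.3323  0.3261] jaw-71.0 down [ 0.001  0.    -1.   ] F [ 0.16 -0.61 -4.16] M [-0.102  0.063  0.014] w0.0197 q [-0.2   0.32  0.92  1.72 -0.27  1.23 -0.46]
t5.65 p [ 0.4728 -0.332   0.3255] jaw-71.0 down [ 0.     0.001 -1.   ] F [-0.26  0.09 -2.87] M [-0.114  0.052 -0.038] w0.0191 q [-0.2   0.32  0.92  1.72 -0.27  1.23 -0.46]
```

View pics/s3c.png

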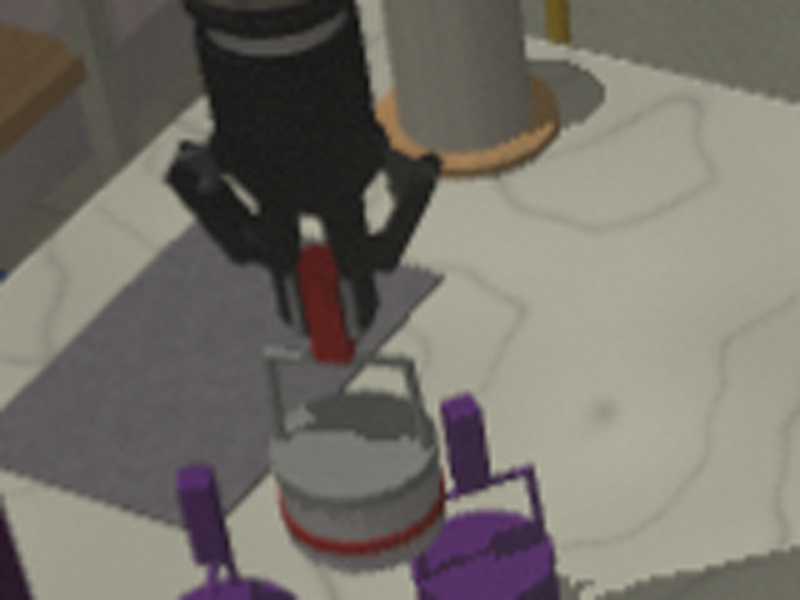

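```bash
python3 - <<'E'
from h import *
from go import rows
for nm,u,z in[('oil',(351,153),.23),('soy',(392,162),.21),('vin',(438,169),.2)]: print(nm,atz('top',u,z).round(3))
rows(.555,-.15,.335,-37)
E
```

```text
oil [ 0.754 -0.103  0.23 ]
soy [ 0.73  -0.204  0.21 ]
vin [ 0.706 -0.318  0.2  ]
d [-137.1   -9.3 -145.3] rv [  0. -34.  -0.] J 3.9989777250264265 3.9548220584179306
[-27.4, -1.9, -29.1, 0.0, -6.8, -0.0]
[-54.8, -3.7, -58.1, 0.0, -13.6, -0.0]
[-82.3, -5.6, -87.2, 0.0, -20.4, -0.0]
[-109.7, -7.4, -116.2, 0.0, -27.2, -0.0]
[-137.1, -9.3, -145.3, 0.0, -34.0, -0.0]
```

>>> drive_tool:
  series:
    - [-12,-2,-12,0,-3,0,15]
    - [-32,-4,-34,0,-8,0,15]
    - [-56,-6,-59,0,-14,0,15]
    - [-81,-8,-86,0,-20,0,15]
    - [-106,-9,-112,0,-26,0,15]

```text
clock: 6.15
tcp_pos: [0.5365, -0.1887, 0.3332]
orientation: [-0.736, 1.758, -1.754]
contact_force: [0.1, -0.7, -2.8]
grip_width: 0.0201
```

```bash
python3 go.py .61 -.055 .325 -15
```

```text
t6.15 p [ 0.5365 -0.1887  0.3332] jaw-44.6 down [-0.002  0.002 -1.   ] F [ 0.1  -0.67 -2.78] M [-0.123 -0.048  0.002] w0.0201 q [-0.4   0.27  0.78  1.72 -0.2   1.24 -0.34]
d [-146.8    8.3  -41.5] rv [  0.1 -29.6  -0. ] J 3.056113773626804 3.444720766601324
[-29.4, 1.7, -8.3, 0.0, -5.9, -0.0]
[-58.7, 3.3, -16.6, 0.1, -11.8, -0.0]
[-88.1, 5.0, -24.9, 0.1, -17.8, -0.0]
[-117.5, 6.7, -33.2, 0.1, -23.7, -0.0]
[-146.8, 8.3, -41.5, 0.1, -29.6, -0.0]
```

>>> drive_tool:
  series:
    - [-31,1,-9,0,-6,0,15]
    - [-61,3,-17,0,-12,0,15]
    - [-91,5,-26,0,-18,0,15]
    - [-119,7,-34,0,-24,0,15]
    - [-140,8,-40,0,-29.5,0,15]

```text
clock: 6.65
tcp_pos: [0.6062, -0.057, 0.323]
orientation: [-1.081, 1.399, -1.39]
contact_force: [0.0, 0.3, -2.9]
grip_width: 0.0194
```

```bash
python3 go.py .619 .045 .285 2.5
```

```text
t6.65 p [ 0.6062 -0.057   0.323 ] jaw-14.6 down [-0.005  0.002 -1.   ] F [ 0.01  0.31 -2.87] M [-0.14   0.06  -0.062] w0.0194 q [-0.48  0.34  0.62  1.63 -0.21  1.24 -0.07]
d [-101.9   38.2  -13.1] rv [  0.3 -17.1  -0.1] J 2.192063718382366 1.9890759604826997
[-20.4, 7.6, -2.6, 0.1, -3.4, -0.0]
[-40.8, 15.3, -5.2, 0.1, -6.8, -0.0]
[-61.1, 22.9, -7.9, 0.2, -10.2, -0.1]
[-81.5, 30.5, -10.5, 0.3, -13.7, -0.1]
[-101.9, 38.2, -13.1, 0.3, -17.1, -0.1]
```

>>> drive_tool:
  series:
    - [-22,8,-3,0.1,-4,0,15]
    - [-46,17,-6,0.2,-8,0,15]
    - [-70,26,-9,0.3,-12,0,15]
    - [-90,34,-12,0.3,-15.5,0,15]
    - [-100,38,-13,0.3,-17,0,15]

```text
clock: 7.15
tcp_pos: [0.6181, 0.0465, 0.2836]
orientation: [-1.231, 1.176, -1.17]
contact_force: [-0.2, -0.2, -2.4]
grip_width: 0.0199
```

>>> drive_tool:
  series:
    - [0,0,0,0,0,0,15]
    - [0,0,0,0,0,0,15]

```text
clock: 7.35
tcp_pos: [0.618, 0.0461, 0.2836]
orientation: [-1.232, 1.177, -1.171]
contact_force: [-0.2, -0.8, -2.2]
grip_width: 0.0198
```

```bash
python3 - <<'E'
from h import *
from bench import r
from go import rows,st
st()
for n,b in(('scene',(300,170)),('top',(210,160))):
    f=r.grab_frame(n)['frame'];cv2.imwrite(f'pics/{n}4.png',f);crop(f,f'pics/{n}4c.png',*b,100,130,4)
cv2.imwrite('pics/c4.png',np.hstack([cv2.imread('pics/scene4c.png'),cv2.imread('pics/top4c.png')]))
st()
E
```

```text
t7.35 p [0.618  0.0461 0.2836] jaw2.8 down [-0.003  0.002 -1.   ] F [-0.25 -0.82 -2.17] M [-0.051 -0.005 -0.031] w0.0198 q [-0.56  0.37  0.51  1.66 -0.2   1.17  0.05]
t7.45 p [0.6182 0.0448 0.2841] jaw2.6 down [-0.002  0.002 -1.   ] F [ 0.46  0.54 -3.51] M [-0.056  0.012 -0.015] w0.0195 q [-0.56  0.37  0.52  1.66 -0.2   1.17  0.05]
```

View pics/c4.png

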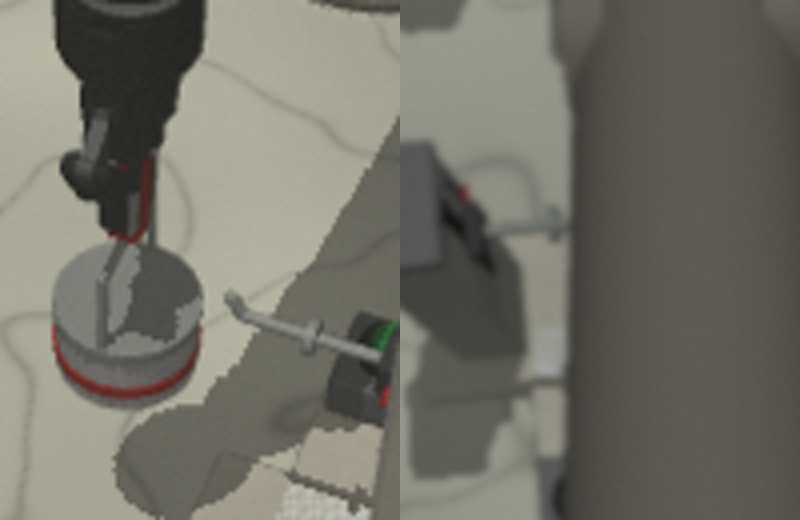

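```bash
python3 - <<'E' | tail -8
from fit2 import *
x0,y0,s=300,170,6
im=cv2.imread('pics/scene4.png')[y0:y0+95,x0:x0+130];c=cv2.resize(im,None,fx=s,fy=s,interpolation=cv2.INTER_CUBIC)
d=c.copy()
tp=np.array([.6182,.0448,np.radians(92.6)])
sh=np.array([0,0,.2841-.128])
draw(c,[(W(tp,a)+sh,W(tp,b)+sh) for a,b in tinm],'scene',x0,y0,s,(0,255,255))
sp=np.array([.6138,.2362,np.radians(92.)])
draw(c,[(W(sp,a),W(sp,b)) for a,b in seg_sc[-2:]],'scene',x0,y0,s,(255,0,255))
cv2.imwrite('pics/ov4.png',c)
cv2.imwrite('pics/ov4d.png',d)
for q in[(250,315),(312,336),(345,345)]:
    print(atz('scene',px(300,170,4,q),.230).round(4))
for q in[(321,155),(360,151),(285,160),(406,144)]:
    print(atz('top',px(185,185,5,q),.230).round(4))
E
```

```text
tin [ 0.4725 -0.3319  3.4718] 198.92095765063632 [[-1.1, 0.1], [-1.0, -0.5], [-0.7, 1.6], [0.1, 0.2], [-1.0, 1.0], [-0.8, 0.8], [0.3, 0.7]]
[0.6137 0.1214 0.23  ]
[0.6136 0.1583 0.23  ]
[0.612  0.1771 0.23  ]
[0.6174 0.1543 0.23  ]
[0.6178 0.1357 0.23  ]
[0.6164 0.1714 0.23  ]
[0.6194 0.1137 0.23  ]
```

View pics/ov4.png

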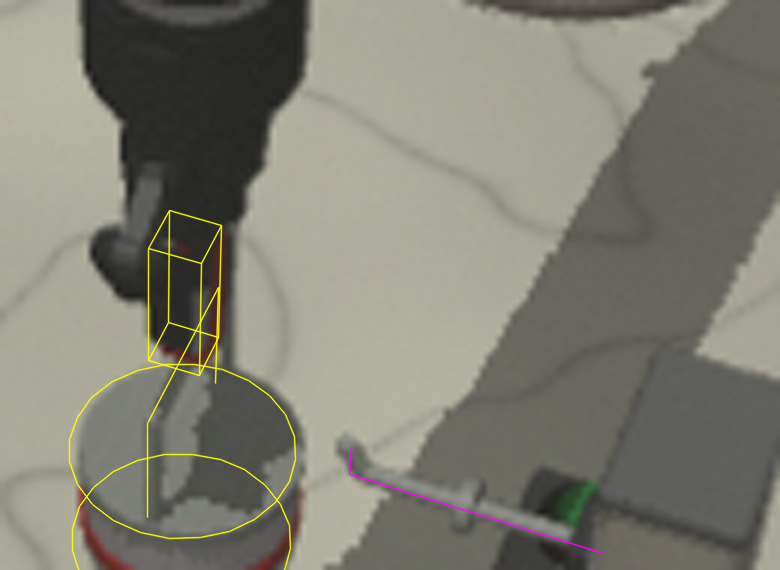

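View pics/ov4d.png

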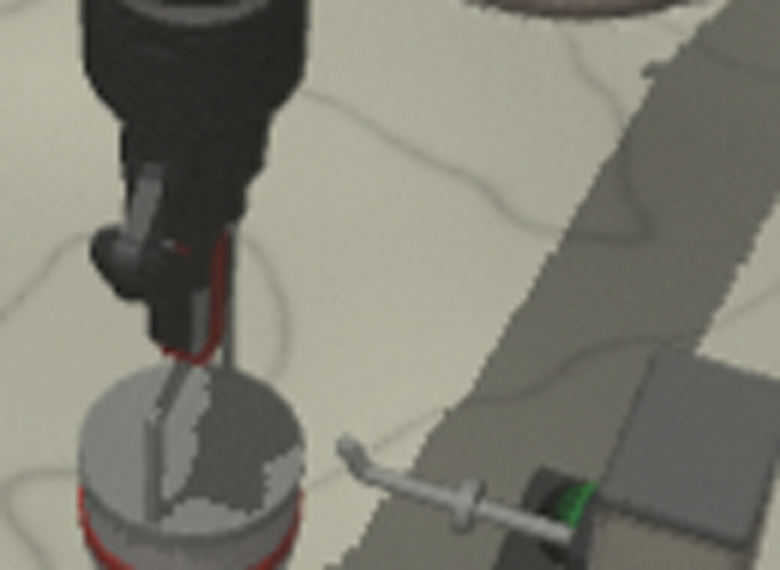

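```bash
python3 go.py .6171 .136 .284 2.3
```

```text
t7.45 p [0.6182 0.0448 0.2841] jaw2.6 down [-0.002  0.002 -1.   ] F [ 0.46  0.54 -3.51] M [-0.056  0.012 -0.015] w0.0195 q [-0.56  0.37  0.52  1.66 -0.2   1.17  0.05]
d [-91.1   0.3   3.1] rv [ 0.1  0.3 -0.1] J 1.8236910776762913 0.04277897362834025
[-18.2, 0.1, 0.6, 0.0, 0.1, -0.0]
[-36.5, 0.1, 1.2, 0.0, 0.1, -0.0]
[-54.7, 0.2, 1.8, 0.1, 0.2, -0.1]
[-72.9, 0.2, 2.4, 0.1, 0.3, -0.1]
[-91.1, 0.3, 3.1, 0.1, 0.3, -0.1]
```

>>> drive_tool:
  series:
    - [-8,0,0.5,0.1,0.2,0,15]
    - [-18,0,1,0.1,0.3,0,15]
    - [-28,0,1.5,0.1,0.3,0,15]
    - [-36,0,2,0.1,0.3,0,15]
    - [-41,0,2,0.1,0.3,0,15]

```text
clock: 7.95
tcp_pos: [0.6183, 0.0877, 0.2841]
orientation: [-1.227, 1.179, -1.176]
contact_force: [-0.1, 0.8, -2.7]
grip_width: 0.0195
```

```bash
python3 - <<'E'
from h import *
from bench import r
from go import rows,st
f=r.grab_frame('scene')['frame'];cv2.imwrite('pics/s5.png',f);crop(f,'pics/s5c.png',310,170,130,95,6)
st();rows(.6171,.136,.284,2.3)
E
```

```text
t8.00 p [0.6182 0.0883 0.2841] jaw2.5 down [-0.     0.003 -1.   ] F [-0.28  0.96 -3.52] M [-0.006 -0.006 -0.014] w0.0195 q [-0.62  0.38  0.5   1.65 -0.2   1.17 -0.02]
d [-47.7   0.2   0.9] rv [-0.   0.2 -0.2] J 0.9533639614489344 0.028300956285663915
[-9.5, 0.0, 0.2, -0.0, 0.0, -0.0]
[-19.1, 0.1, 0.4, -0.0, 0.1, -0.1]
[-28.6, 0.1, 0.6, -0.0, 0.1, -0.1]
[-38.1, 0.1, 0.7, -0.0, 0.1, -0.1]
[-47.7, 0.2, 0.9, -0.0, 0.2, -0.2]
```

View pics/s5c.png

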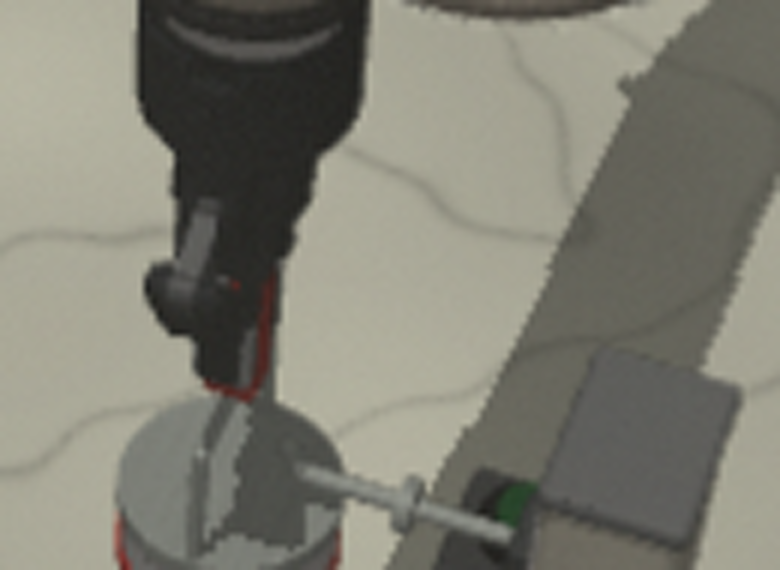

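The hook tip (300,468) is over the lid, below the bar level and not touching anything. I'll continue to the seat.

>>> drive_tool:
  series:
    - [-8,0,0.5,0,0.2,0,15]
    - [-18,0,1,0,0.2,0,15]
    - [-29,0,1,0,0.2,0,15]
    - [-39,0,1,0,0.2,0,15]
    - [-47.5,0,1,0,0.2,0,15]

```text
clock: 8.5
tcp_pos: [0.617, 0.1373, 0.2841]
orientation: [-1.226, 1.181, -1.177]
contact_force: [-0.1, -0.4, -3.8]
grip_width: 0.0193
```

```bash
python3 - <<'E'
from h import *
from bench import r
from go import rows,st
f=r.grab_frame('scene')['frame'];cv2.imwrite('pics/s6.png',f);crop(f,'pics/s6c.png',310,170,130,95,6)
st();rows(.6171,.136,.262,2.3)
st()
E
```

```text
t8.55 p [0.6169 0.1391 0.284 ] jaw2.4 down [-0.     0.004 -1.   ] F [-0.25  0.95 -3.05] M [ 0.083 -0.091 -0.026] w0.0197 q [-0.68  0.39  0.49  1.63 -0.2   1.17 -0.1 ]
d [ 3.2 22.   0. ] rv [ 0.   0.1 -0.2] J 0.44499496150079004 0.03137915737750095
[0.6, 4.4, 0.0, 0.0, 0.0, -0.0]
[1.3, 8.8, 0.0, 0.0, 0.1, -0.1]
[1.9, 13.2, 0.0, 0.0, 0.1, -0.1]
[2.6, 17.6, 0.0, 0.0, 0.1, -0.2]
[3.2, 22.0, 0.0, 0.0, 0.1, -0.2]
t8.55 p [0.6169 0.1391 0.284 ] jaw2.4 down [-0.     0.004 -1.   ] F [-0.25  0.95 -3.05] M [ 0.083 -0.091 -0.026] w0.0197 q [-0.68  0.39  0.49  1.63 -0.2   1.17 -0.1 ]
```

View pics/s6c.png

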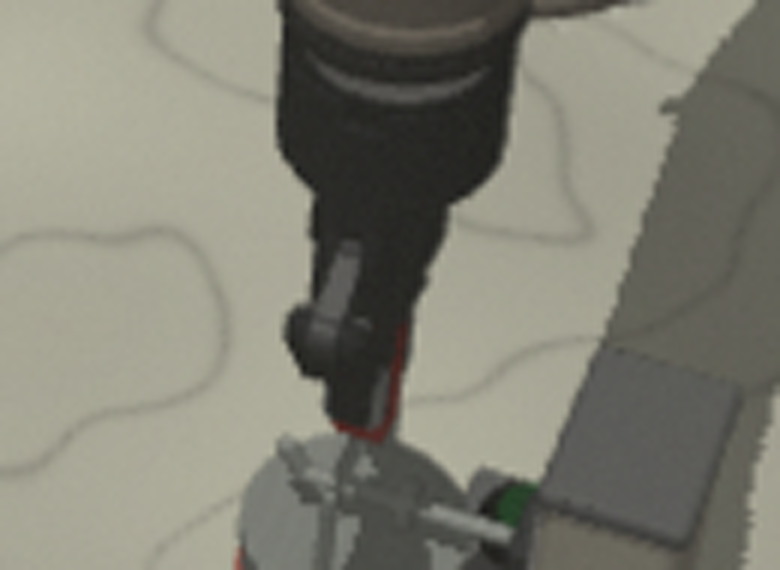

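>>> drive_tool:
  series:
    - [1,4,0,0,0,0,15]
    - [2,9,0,0,0,0,15]
    - [2.5,14,0,0,0,0,15]
    - [2.5,18,0,0,0,0,15]
    - [2.5,21,0,0,0,0,15]

```text
clock: 9.05
tcp_pos: [0.6169, 0.1361, 0.2624]
orientation: [-1.227, 1.181, -1.175]
contact_force: [0.2, 0.4, -3.4]
grip_width: 0.0196
```

>>> drive_tool:
  series:
    - [0,0,0,0,0,0,15]
    - [0,0,0,0,0,0,15]

```text
clock: 9.25
tcp_pos: [0.6169, 0.1359, 0.2623]
orientation: [-1.227, 1.181, -1.175]
contact_force: [0.1, -0.2, -2.6]
grip_width: 0.0195
```

```bash
python3 - <<'E'
from h import *
from bench import r
from go import rows,st
st()
f=r.grab_frame('scene')['frame'];cv2.imwrite('pics/s7.png',f);crop(f,'pics/s7c.png',330,190,110,90,7)
st();rows(.6171,.136,.255,2.3)
E
```

```text
t9.25 p [0.6169 0.1359 0.2623] jaw2.4 down [-0.001  0.003 -1.   ] F [ 0.09 -0.24 -2.6 ] M [ 0.005 -0.011 -0.031] w0.0195 q [-0.67  0.41  0.48  1.66 -0.21  1.13 -0.09]
t9.30 p [0.617  0.136  0.2625] jaw2.4 down [-0.001  0.004 -1.   ] F [ 0.75  0.39 -2.75] M [ 0.071 -0.035 -0.013] w0.0195 q [-0.67  0.41  0.48  1.66 -0.21  1.13 -0.09]
d [0.1 7.5 0.1] rv [ 0.   0.1 -0.2] J 0.15049844205909774 0.026830026269065763
[0.0, 1.5, 0.0, 0.0, 0.0, -0.0]
[0.0, 3.0, 0.1, 0.0, 0.0, -0.1]
[0.0, 4.5, 0.1, 0.0, 0.1, -0.1]
[0.0, 6.0, 0.1, 0.0, 0.1, -0.2]
[0.1, 7.5, 0.1, 0.0, 0.1, -0.2]
```

View pics/s7c.png

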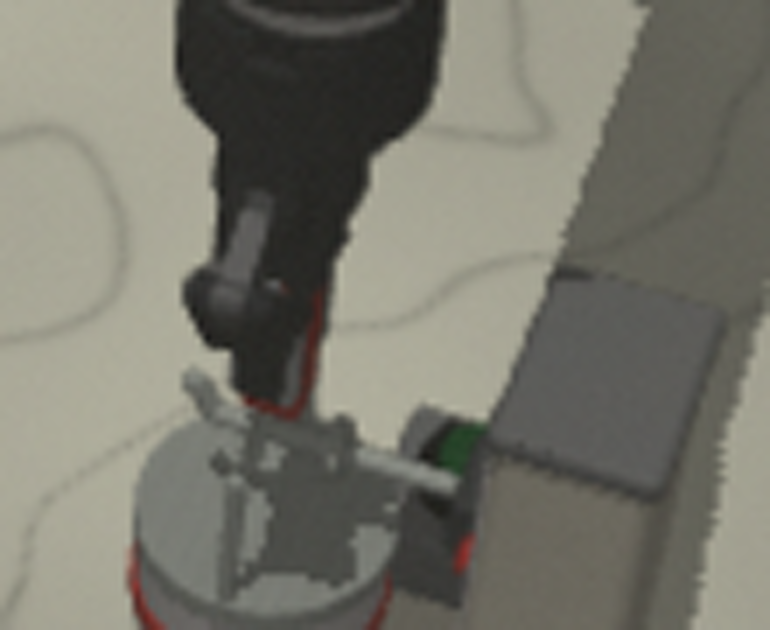

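>>> drive_tool:
  series:
    - [0,2,0,0,0,0,15]
    - [0,4,0,0,0,0,15]
    - [0,6,0,0,0,0,15]
    - [0,8,0,0,0,0,15]
    - [0,10,0,0,0,0,15]

```text
clock: 9.8
tcp_pos: [0.617, 0.1361, 0.2524]
orientation: [-1.226, 1.181, -1.175]
contact_force: [-0.0, -0.2, -2.2]
grip_width: 0.0199
```

>>> drive_tool:
  series:
    - [0,2,0,0,0,0,15]
    - [0,4,0,0,0,0,15]

```text
clock: 10.0
tcp_pos: [0.617, 0.1361, 0.2484]
orientation: [-1.226, 1.181, -1.175]
contact_force: [-0.5, 0.6, -0.8]
grip_width: 0.0196
```

>>> drive_tool:
  series:
    - [0,2,0,0,0,0,15]
    - [0,3,0,0,0,0,15]

```text
clock: 10.2
tcp_pos: [0.617, 0.1361, 0.2453]
orientation: [-1.226, 1.181, -1.175]
contact_force: [-1.0, 0.3, -0.9]
grip_width: 0.0199
```

```bash
python3 - <<'E'
from h import *
from bench import r
from go import rows,st
st()
f=r.grab_frame('scene')['frame'];cv2.imwrite('pics/s8.png',f);crop(f,'pics/s8c.png',330,190,110,90,7)
st();rows(.6171,.136,.242,2.3)
E
```

```text
t10.20 p [0.617  0.1361 0.2453] jaw2.4 down [-0.001  0.004 -1.   ] F [-1.03  0.3  -0.87] M [-0.013  0.182 -0.045] w0.0199 q [-0.67  0.42  0.48  1.67 -0.22  1.1  -0.08]
t10.25 p [0.617  0.1361 0.2452] jaw2.4 down [-0.001  0.004 -1.   ] F [-0.26 -0.51 -1.31] M [-0.026  0.104  0.02 ] w0.0195 q [-0.66  0.42  0.48  1.67 -0.22  1.1  -0.08]
d [0.1 3.2 0.1] rv [ 0.   0.1 -0.2] J 0.06403292957473267 0.02716155300460821
[0.0, 0.6, 0.0, 0.0, 0.0, -0.0]
[0.0, 1.3, 0.0, 0.0, 0.0, -0.1]
[0.1, 1.9, 0.1, 0.0, 0.1, -0.1]
[0.1, 2.6, 0.1, 0.0, 0.1, -0.2]
[0.1, 3.2, 0.1, 0.0, 0.1, -0.2]
```

View pics/s8c.png

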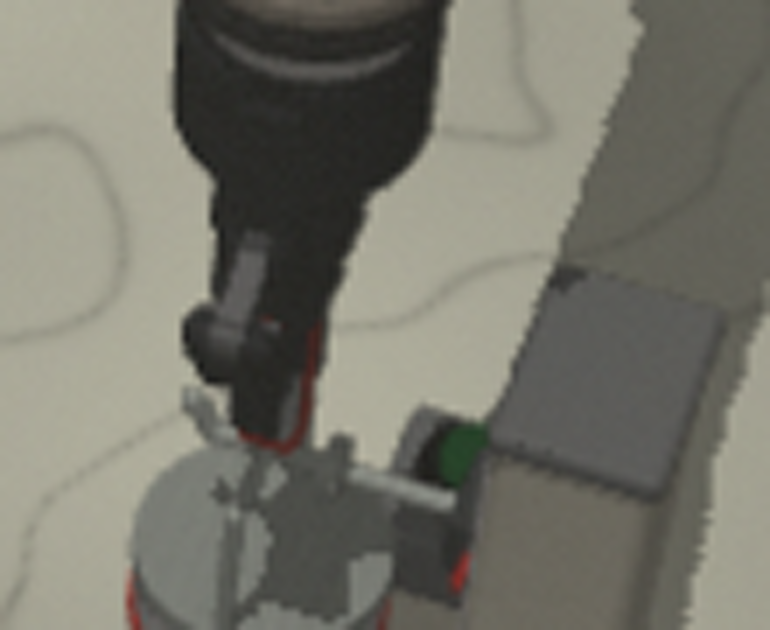

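>>> drive_tool:
  series:
    - [0,1.5,0,0,0,0,15]
    - [0,3,0,0,0,0,15]

```text
clock: 10.45
tcp_pos: [0.6171, 0.1361, 0.2423]
orientation: [-1.226, 1.181, -1.176]
contact_force: [-1.0, 0.5, 0.3]
grip_width: 0.0197
```

>>> drive_tool:
  series:
    - [0,0,0,0,0,0,15]

```text
clock: 10.55
tcp_pos: [0.6171, 0.1361, 0.2422]
orientation: [-1.226, 1.181, -1.176]
contact_force: [-1.1, -0.3, 0.3]
grip_width: 0.0193
```

>>> drive_tool:
  series:
    - [0,0,0,0,0,0,15]

```text
clock: 10.65
tcp_pos: [0.6171, 0.1361, 0.2423]
orientation: [-1.226, 1.181, -1.175]
contact_force: [-1.1, -0.2, -0.8]
grip_width: 0.0197
```

>>> drive_tool:
  series:
    - [0,0,0,0,0,0,15]

```text
clock: 10.75
tcp_pos: [0.6171, 0.1361, 0.2423]
orientation: [-1.226, 1.181, -1.175]
contact_force: [-1.2, 0.2, 0.1]
grip_width: 0.0194
```

>>> drive_tool:
  series:
    - [0,0,0,0,0,0,15]

```text
clock: 10.85
tcp_pos: [0.6171, 0.1361, 0.2424]
orientation: [-1.226, 1.181, -1.175]
contact_force: [-0.7, -0.3, -0.1]
grip_width: 0.0198
```

```bash
python3 go.py
```

```text
t10.85 p [0.6171 0.1361 0.2424] jaw2.4 down [-0.     0.004 -1.   ] F [-0.68 -0.28 -0.09] M [-0.037  0.233  0.043] w0.0198 q [-0.66  0.42  0.48  1.68 -0.22  1.09 -0.08]
```

>>> drive_tool:
  series:
    - [0,0,-0.6,0,0,0,15]
    - [0,0,-0.6,0,0,0,15]

```text
clock: 11.05
tcp_pos: [0.6169, 0.1362, 0.2427]
orientation: [-1.225, 1.18, -1.176]
contact_force: [1.0, -0.1, -1.4]
grip_width: 0.0195
```

>>> drive_tool:
  series:
    - [0,0,0,0,0,0,15]

```text
clock: 11.15
tcp_pos: [0.617, 0.1361, 0.2428]
orientation: [-1.225, 1.18, -1.176]
contact_force: [-0.3, -1.0, -0.4]
grip_width: 0.0196
```

```bash
python3 go.py
```

```text
t11.15 p [0.617  0.1361 0.2428] jaw2.4 down [ 0.001  0.004 -1.   ] F [-0.32 -0.98 -0.36] M [-0.09   0.122  0.012] w0.0196 q [-0.66  0.42  0.48  1.68 -0.22  1.09 -0.08]
```

>>> drive_tool:
  series:
    - [0,0.7,0,0,0,0,15]
    - [0,0.7,0,0,0,0,20]
    - [0,0.7,0,0,0,0,24]
    - [0,0.7,0,0,0,0,30]
    - [0,0.7,0,0,0,0,36]
  squeeze: 20

```text
clock: 11.65
tcp_pos: [0.617, 0.1361, 0.2421]
orientation: [-1.225, 1.18, -1.176]
contact_force: [-0.8, 0.2, 0.0]
grip_width: 0.0358
```

```bash
python3 - <<'E'
from h import *
from bench import r
from go import rows,st
st()
f=r.grab_frame('scene')['frame'];cv2.imwrite('pics/s9.png',f);crop(f,'pics/s9c.png',330,190,110,90,7)
st()
E
```

```text
t11.65 p [0.617  0.1361 0.2421] jaw2.4 down [ 0.001  0.004 -1.   ] F [-0.76  0.2   0.02] M [-0.022  0.006 -0.023] w0.0358 q [-0.66  0.42  0.48  1.68 -0.22  1.09 -0.08]
t11.70 p [0.617  0.1361 0.2421] jaw2.4 down [ 0.001  0.004 -1.   ] F [-0.39 -1.12  0.22] M [ 0.03   0.015 -0.006] w0.0354 q [-0.66  0.42  0.48  1.68 -0.22  1.09 -0.08]
```

View pics/s9c.png

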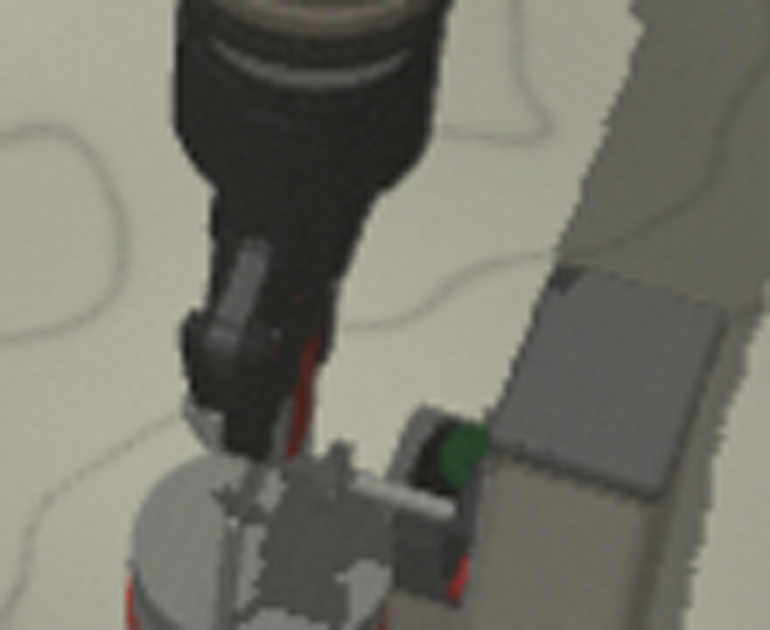

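>>> drive_tool:
  series:
    - [0,0,0,0,0,0,45]
    - [0,0,0,0,0,0,55]
    - [0,-4,0,0,0,0,55]
    - [0,-15,0,0,0,0,55]
    - [0,-35,0,0,0,0,55]

```text
clock: 12.2
tcp_pos: [0.6163, 0.1359, 0.277]
orientation: [-1.227, 1.181, -1.176]
contact_force: [-0.5, 0.4, 0.7]
grip_width: 0.0548
```

>>> drive_tool:
  series:
    - [0,-30,0,0,0,0,50]
    - [0,-60,0,0,0,0,40]
    - [0,-90,0,0,0,0,30]
    - [0,-110,0,0,0,0,20]
    - [0,-120,0,0,0,0,10]

```text
clock: 12.7
tcp_pos: [0.6172, 0.1353, 0.4002]
orientation: [-1.223, 1.179, -1.177]
contact_force: [1.5, 0.1, 0.2]
grip_width: 0.0104
```

```bash
python3 - <<'E'
from h import *
from bench import r
from go import rows,st
st()
f=r.grab_frame('scene')['frame'];cv2.imwrite('pics/s10.png',f);crop(f,'pics/s10c.png',320,190,120,90,6)
E
```

```text
t12.70 p [0.6172 0.1353 0.4002] jaw2.4 down [ 0.003  0.005 -1.   ] F [1.45 0.12 0.16] M [ 0.015 -0.06   0.029] w0.0104 q [-0.69  0.32  0.51  1.46 -0.16  1.4  -0.13]
```

View pics/s10c.png

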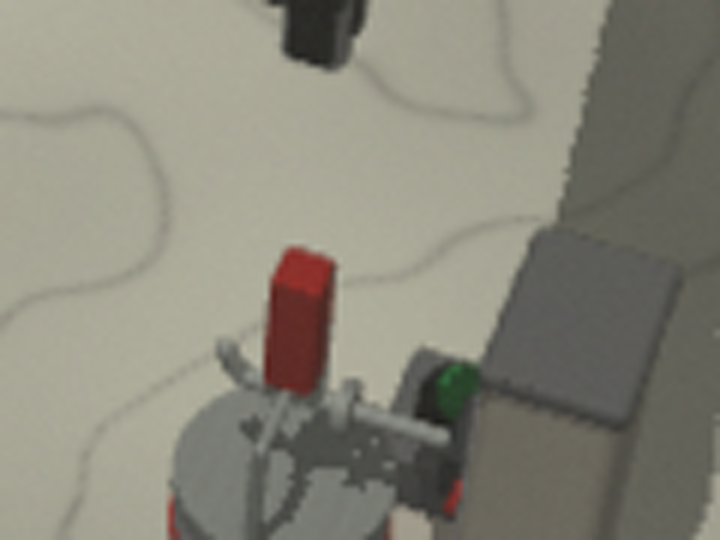

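```bash
python3 go.py .472 .1705 .36 2.4
```

```text
t12.75 p [0.6174 0.1354 0.4007] jaw2.4 down [ 0.003  0.005 -1.   ] F [0.62 0.57 2.34] M [-0.043  0.005  0.045] w0.0100 q [-0.69  0.32  0.51  1.46 -0.16  1.4  -0.13]
d [ -40.9   40.4 -144. ] rv [-0.2 -0.  -0.3] J 3.100453536535907 0.04101291752056555
[-8.2, 8.1, -28.8, -0.0, -0.0, -0.1]
[-16.4, 16.1, -57.6, -0.1, -0.0, -0.1]
[-24.5, 24.2, -86.4, -0.1, -0.0, -0.2]
[-32.7, 32.3, -115.2, -0.2, -0.0, -0.2]
[-40.9, 40.4, -144.0, -0.2, -0.0, -0.3]
```

>>> drive_tool:
  series:
    - [-8,0,-28,0,0,0,0]
    - [-16,0,-58,0,0,0,0]
    - [-25,10,-88,-0.2,0,-0.3,0]
    - [-33,25,-118,-0.2,0,-0.3,0]
    - [-41,40,-144,-0.2,0,-0.3,0]

```text
clock: 13.25
tcp_pos: [0.4701, 0.1707, 0.3592]
orientation: [-1.23, 1.178, -1.178]
contact_force: [0.4, 0.7, -0.1]
grip_width: 0.0
```

```bash
python3 go.py .472 .1705 .16 2.4
```

```text
t13.25 p [0.4701 0.1707 0.3592] jaw2.4 down [-0.001 -0.001 -1.   ] F [ 0.38  0.74 -0.05] M [0.016 0.    0.032] w0.0000 q [-0.89  0.07  0.45  1.81 -0.03  1.27 -0.39]
d [  0.2 199.2   2.1] rv [0. 0. 0.] J 3.983547873749383 0.006807524356286881
[0.0, 39.8, 0.4, 0.0, 0.0, 0.0]
[0.1, 79.7, 0.8, 0.0, 0.0, 0.0]
[0.1, 119.5, 1.2, 0.0, 0.0, 0.0]
[0.1, 159.3, 1.7, 0.0, 0.0, 0.0]
[0.2, 199.2, 2.1, 0.0, 0.0, 0.0]
```

>>> drive_tool:
  series:
    - [0,35,0.5,0,0,0,0]
    - [0,75,1,0,0,0,0]
    - [0,120,1.5,0,0,0,0]
    - [0,160,2,0,0,0,0]
    - [0,200,2,0,0,0,0]

```text
clock: 13.75
tcp_pos: [0.4712, 0.1703, 0.1572]
orientation: [-1.231, 1.179, -1.178]
contact_force: [0.2, 0.5, -0.2]
grip_width: 0.0002
```

>>> drive_tool:
  series:
    - [0,20,0,0,0,0,0]
    - [0,45,0,0,0,0,0]
    - [0,60,0,0,0,0,0]
    - [0,65,0,0,0,0,0]
    - [0,65,0,0,0,0,0]

```text
clock: 14.25
tcp_pos: [0.4704, 0.1698, 0.0915]
orientation: [-1.233, 1.18, -1.178]
contact_force: [1.1, 0.6, 0.2]
grip_width: -0.0004
```

```bash
python3 - <<'E'
from h import *
from bench import r
from go import rows,st
st()
for n,b in(('scene',(320,190)),('top',(185,185))):
    f=r.grab_frame(n)['frame'];cv2.imwrite(f'pics/{n}11.png',f);crop(f,f'pics/{n}11c.png',*b,120,120,5)
    cv2.imwrite(f'pics/{n}11c.png',cv2.resize(cv2.imread(f'pics/{n}11c.png'),(400,400)))
cv2.imwrite('pics/c11.png',np.hstack([cv2.imread('pics/scene11c.png'),cv2.imread('pics/top11c.png')]))
st();rows(.472,.1705,.08,2.4)
E
```

```text
t14.25 p [0.4704 0.1698 0.0915] jaw2.4 down [-0.003 -0.002 -1.   ] F [1.14 0.61 0.21] M [-0.03   0.018  0.031] w-0.0004 q [-0.78  0.41  0.38  2.11 -0.24  0.67 -0.2 ]
t14.35 p [0.4714 0.1703 0.0927] jaw2.4 down [-0.001 -0.001 -1.   ] F [0.47 1.09 0.25] M [-0.018  0.012 -0.025] w-0.0001 q [-0.78  0.41  0.38  2.1  -0.24  0.67 -0.2 ]
d [-0.2 12.7  0.6] rv [ 0. -0.  0.] J 0.2542607137471588 0.007308646921155664
[-0.0, 2.5, 0.1, 0.0, -0.0, 0.0]
[-0.1, 5.1, 0.2, 0.0, -0.0, 0.0]
[-0.1, 7.6, 0.4, 0.0, -0.0, 0.0]
[-0.1, 10.2, 0.5, 0.0, -0.0, 0.0]
[-0.2, 12.7, 0.6, 0.0, -0.0, 0.0]
```

View pics/c11.png

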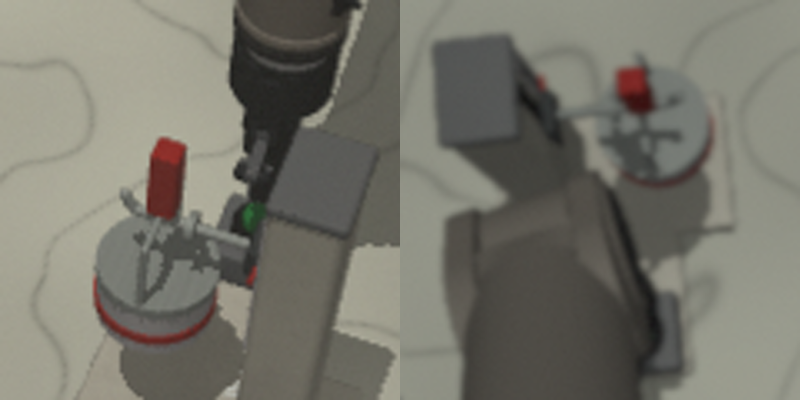

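```bash
python3 - <<'E' | tail -8
from fit2 import *
for i in(1,):
  x0=[320,185];out=[]
  for cam,a in(('scene',(320,190)),('top',(185,165))):
    im=cv2.imread(f'pics/{cam}11.png')[a[1]:a[1]+100,a[0]:a[0]+100];c=cv2.resize(im,None,fx=5,fy=5,interpolation=cv2.INTER_CUBIC)
    tp=np.array([.6168,.1361,np.radians(92.4)]);sh=np.array([0,0,.242-.128])
    draw(c,[(W(tp,p)+sh,W(tp,q)+sh) for p,q in tinm],cam,*a,5,(0,255,255))
    out.append(cv2.resize(c,(400,400)))
  cv2.imwrite('pics/ov11.png',np.hstack(out))
k=120/400
g=tri([320+171*k,190+147*k],[185+232*k,185+75*k]);l=tri([320+157*k,190+262*k],[185+255*k,185+122*k])
print('grip top',g,'lid',l)
E
```

```text
scale [0.6138 0.2362 1.5992] 91.62657527195297
[[-0.6, -0.5], [-0.6, 0.1], [-2.0, 0.0], [-1.3, -0.1], [-0.6, 0.0], [-1.3, -0.1], [-1.3, -1.9], [-1.0, -2.3], [-0.9, 0.8], [0.7, 0.7], [-0.4, 0.5], [-0.8, -0.7]]
seat [0.6167 0.1362 0.23  ]
tin [ 0.4725 -0.3319  3.4718] 198.92095765063632 [[-1.1, 0.1], [-1.0, -0.5], [-0.7, 1.6], [0.1, 0.2], [-1.0, 1.0], [-0.8, 0.8], [0.3, 0.7]]
grip top (array([0.61728692, 0.1360065 , 0.28987619]), np.float64(1.9332282485805194)) lid (array([0.61564882, 0.13544874, 0.16549071]), np.float64(1.1623122134840287))
```

View pics/ov11.png

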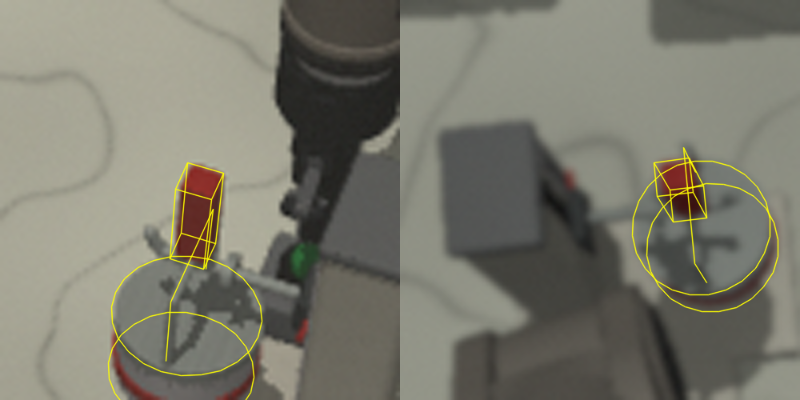

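>>> drive_tool:
  series:
    - [0,6,0.6,0,0,0,0]
    - [0,12,0.6,0,0,0,0]
    - [0,17,0.6,0,0,0,0]
    - [0,20,0.6,0,0,0,0]
    - [0,22,0.6,0,0,0,0]

```text
clock: 14.85
tcp_pos: [0.4718, 0.1703, 0.0704]
orientation: [-1.23, 1.179, -1.178]
contact_force: [-1.2, -0.2, 2.7]
grip_width: 0.0005
```

>>> drive_tool:
  series:
    - [0,1.5,0,0,0,0,0]
    - [0,3,0,0,0,0,0]

```text
clock: 15.05
tcp_pos: [0.4718, 0.1703, 0.0674]
orientation: [-1.23, 1.179, -1.178]
contact_force: [-0.7, 0.1, 4.8]
grip_width: -0.0003
```

>>> drive_tool:
  series:
    - [0,1.5,0,0,0,0,0]
    - [0,3,0,0,0,0,0]

```text
clock: 15.25
tcp_pos: [0.4719, 0.1703, 0.0656]
orientation: [-1.23, 1.18, -1.178]
contact_force: [-9.4, -3.1, 34.4]
grip_width: -0.0002
```

The button has bottomed out: force went from 4.8 to 34 N. I'll back off now.

>>> drive_tool:
  series:
    - [0,-2,0,0,0,0,0]
    - [0,-5,0,0,0,0,0]
    - [0,-12,0,0,0,0,0]
    - [0,-25,0,0,0,0,0]
    - [0,-45,0,0,0,0,0]

```text
clock: 15.75
tcp_pos: [0.4715, 0.17, 0.1109]
orientation: [-1.232, 1.18, -1.178]
contact_force: [0.7, 0.1, 0.0]
grip_width: 0.0
```

```bash
python3 go.py .43 .12 .30 2.4
```

```text
t15.75 p [0.4715 0.17   0.1109] jaw2.4 down [-0.003 -0.001 -1.   ] F [0.72 0.13 0.03] M [ 0.017  0.023 -0.001] w0.0000 q [-0.79  0.38  0.4   2.09 -0.22  0.72 -0.22]
d [  48.4 -188.9  -44.1] rv [ 0.2 -0.   0.1] J 3.999118788521299 0.022403948566768087
[9.7, -37.8, -8.8, 0.0, -0.0, 0.0]
[19.4, -75.6, -17.7, 0.1, -0.0, 0.0]
[29.0, -113.4, -26.5, 0.1, -0.0, 0.0]
[38.7, -151.1, -35.3, 0.1, -0.0, 0.1]
[48.4, -188.9, -44.1, 0.2, -0.0, 0.1]
```

>>> drive_tool:
  series:
    - [0,-30,0,0,0,0,0]
    - [0,-65,-5,0,0,0,0]
    - [0,-100,-10,0,0,0,0]
    - [0,-125,-15,0,0,0,0]
    - [0,-140,-20,0,0,0,0]

```text
clock: 16.25
tcp_pos: [0.4527, 0.1694, 0.254]
orientation: [-1.227, 1.179, -1.178]
contact_force: [1.5, 0.3, 0.0]
grip_width: -0.0004
```

>>> drive_tool:
  series:
    - [0,0,0,0,0,0,0]
    - [0,0,0,0,0,0,0]
    - [0,0,0,0,0,0,0]

```text
clock: 16.55
tcp_pos: [0.4524, 0.1691, 0.2533]
orientation: [-1.228, 1.18, -1.179]
contact_force: [0.3, 0.4, -1.0]
grip_width: -0.0001
```

```bash
python3 - <<'E'
from h import *
from bench import r
from go import st
st()
for n in('scene','top'):
    f=r.grab_frame(n)['frame'];cv2.imwrite(f'pics/{n}12.png',f)
a=[cv2.resize(cv2.imread(f'pics/{n}12.png'),(400,300)) for n in('scene','top')]
cs=cv2.imread('pics/scene12.png')[190:290,320:420];ct=cv2.imread('pics/top12.png')[165:265,185:285]
cv2.imwrite('pics/c12.png',np.vstack([np.hstack(a),np.hstack([cv2.resize(c,(400,300),interpolation=cv2.INTER_CUBIC) for c in(cs,ct)])]))
E
```

```text
t16.55 p [0.4524 0.1691 0.2533] jaw2.3 down [-0.001  0.    -1.   ] F [ 0.34  0.4  -1.01] M [ 0.025  0.007 -0.005] w-0.0001 q [-0.9   0.13  0.46  2.   -0.07  1.02 -0.37]
```

View pics/c12.png

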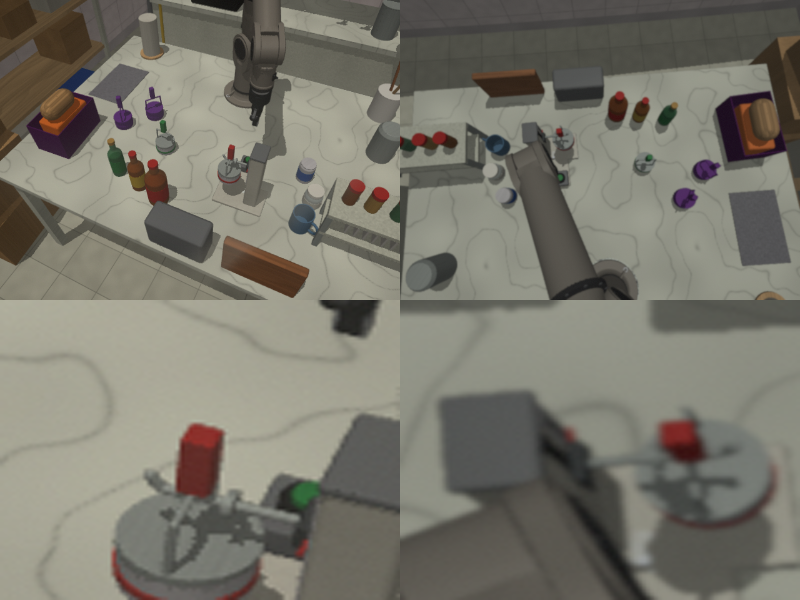

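The tin hangs level on the seat, with its grip at (200,460) in the lower-left crop. The button is up again, and the other items stand where they were. I'll hand in.

```bash
python3 -c "
from bench import r
print(r.hand_in())"
```

```text
the job is handed in; nothing more can be done
None
```

I hung the red-grip tin on the scale's hook, pressed the hold button, and handed the job in after about 16.6 s. Handing in gave no verdict.

- **Lift and hang:** I gripped the tin by its red grip and brought the bail over the hook from the front. I then lowered it at 15–20 mm/s until the force on the gripper was about 0 N. The hook dipped about 13 mm, and the tin weighs roughly 0.3 kg, going by noisy force readings.
- **Release:** Before letting go, I eased off a side force of about 1 N between gripper and hook.
- **Button:** The tin had hung free for about 2.5 s when I pressed. The force rose from 4.8 N to 34 N as the button reached its stop, so it was fully down. That 34 N was firmer than needed and close to the 40 N limit; I then let the button come up.
- **Last checks:** After the release, both views matched a level tin, tilted by less than about 1°. The last pictures show it still hanging on the seat, with the button up, the gripper clear and the other tins, bottles and crockery looking undisturbed by eye.

I could not read the hook's speed or the button's travel directly, so those rest on arm motion, forces and pictures.

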